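# Lay out the rivet tins for a riveting run

## Robot

A 6-joint arm with a two-finger parallel gripper is mounted at the origin on a cart in front of the work surface, level with it; the furniture and walls round the work are solid. World frame = base frame: x ahead of the robot, y to its left, z up, the work surface at z = 0. Lengths are in mm, angles in rad, forces in N, time in s.
With the tool pointing down it reaches from about 325 to 1000 mm from the base axis. Payload 5.1 kg.
Tool frame: the origin (TCP) lies midway between the tips of the shut fingers; the grasp point (between the pads) lies 19 mm behind it; x points along the fingers, z is the direction in which the jaws open and shut, and the axes are right-handed (so a half turn about x gives the same grasp; the last joint's range is limited). The gripper opens to 85 mm and grips with 20 to 120 N. Pads are 22 mm wide; open, the fingers measure 114 mm over their backs; the gripper's body (76 mm by 85 mm) begins 54 mm behind the grasp point. The pads swing forward as they close: fully open they stand 13 mm farther back than shut.
Start: joints at [1.13, 0.124, 1.65, -0, 1.367, -0.083], TCP at [227.659, 608.815, 231.322] pointing down, gripper open.
Joint ranges: [-2.61, 2.61], [-1.02, 2.33], [0.03, 2.71], [-1.35, 4.49], [0.32, 2.68], [-2.91, 2.91]. Speed limits (rad/s): [2.57, 2.57, 3.14, 3.14, 3.14, 3.14].

## Interface

Orientations are given as a 3x3 rotation matrix whose columns are the frame's x, y, z axes.
In Python, from plant import arm gives the robot as it stands.
- The arm moves only by the tool carry_out, never from a script. Its argument "rows" is a list of rows, each a list of 7 numbers: the finger opening in mm, from 0 to 85.4, then the shift along the world's x, y, z in units of 25 mm (1.0 is 25 mm), then the turn, a rotation vector about the world's x, y, z in units of 6 degrees (1.0 is 6 degrees). A call has 1 to 20 rows; each row is the pose to reach, as a shift and turn from the pose commanded when the call began; what a row does not reach only later rows make up. A row lasts 1/12 s, in which the tool goes at most 41.7 mm and 7.16 degrees, less where a joint would pass 70% of its speed; a pose out of reach is approached as far as the arm can. A call with a gripper value outside its range is refused whole. The fingers move at their own pace and stop on an object; the grip force is fixed at half the most. Time passes only in rows, so rows that repeat a pose let the fingers close. It gives the time, the measured TCP pose, the force and the opening at its end, in the units of the state.
- arm.get_obs(): the state, without advancing time (a new reading comes with each control period).
- arm.grab_frame(name): name is "scene" or "top"; returns a dict with "img" (400x640x3 uint8, red, green, blue), "range_z" (400x640 float32, mm along the optical axis (not along the pixel's ray), 0 where there is no reading), "intrinsics" (3x3 intrinsics, pixels), "k1" (the pictures are not rectified: a ray, as slopes to the right and down, at radius r is drawn at 1 + k1 r^2 times it, then the intrinsics apply), "R" (3x3) and "t" (3): a world point X has camera coordinates R X + t. Camera axes: x right, y down, z forward; pixel columns grow to the right and rows downward; lengths in mm; the calibration is good to about 2 mm. A picture is of the moment at which its call begins.
- arm.close_job(): hands the job in, once; it reports no verdict.
The state is a dict: "time_s": time; "joint_positions": joint angles; "qd": joint speeds; "effort": joint torques, N m; "ee_pos": TCP position; "tool_rot": TCP orientation; "ft_force": force on the tool from outside, world axes, zero at the start; "wrist_torque": the same for the moment, N m; "opening": finger opening in mm.
Only numpy, scipy, OpenCV 4.12 (cv2) and the standard library are available. Lean on these libraries where they do the work, as an engineer would, in place of code of your own. Each camera call takes 0.05 s, during which the arm holds its last target.

## Task

The pot of snaps and the three rivet tins are stacked up on the bench: take the stack apart and stand each one in its own turned wooden stand, so that they cannot wander when the press thumps. The white pot goes in the widest well (silver sample rivet on the rim), and each tin in the well of its size, whose sample rivet has the colour of its lid. Keep pot and tins upright the whole time, seat them flat on the floor of their wells, and leave the thread cone and the edge slicker where they are.

Things in the scene. Friction and masses are not known exactly. Their poses are not given: they have to be found in the camera images.
- snap_pot: flat round white plastic pot with a lid, 69 mm across over the lid (66 mm below it), 31 mm high, about 100 g, the lowest of the stack, standing on the bench. Origin: centre of its underside, z up
- brass_tin: round screw-lid tin, plain aluminium body with a smooth brass (yellow) lid, 56 mm across, 38 mm high, about 110 g; at the start it stands on the white pot. Origin: centre of its underside, z up
- copper_tin: round screw-lid tin, plain aluminium body with a smooth copper (reddish) lid, 45 mm across, 38 mm high, about 80 g; at the start it stands on the brass-lidded tin. Origin: centre of its underside, z up
- black_tin: round screw-lid tin, plain aluminium body with a smooth black lid, 35 mm across, 38 mm high, about 50 g; at the start it stands on the copper-lidded tin, on top of the stack. Origin: centre of its underside, z up
- stand_nickel: fixed stand turned from dark wood, a round dish 115 mm across and 22 mm high with a round well 86 mm across and 12 mm deep, grey felt in the bottom; one silver-coloured sample rivet, 13 mm, stands 4 mm proud of its rim. It is the stand of the white pot. Origin: centre of its underside (the well's floor lies 10 mm, its rim 22 mm above it), z up; the sample is at its own -x side
- stand_brass: fixed stand turned from dark wood, a round dish 101 mm across and 22 mm high with a round well 72 mm across and 12 mm deep, grey felt in the bottom; one brass sample rivet, 13 mm, stands 4 mm proud of its rim. It is the stand of the brass-lidded tin. Origin: centre of its underside (the well's floor lies 10 mm, its rim 22 mm above it), z up; the sample is at its own -x side
- stand_copper: fixed stand turned from dark wood, a round dish 90 mm across and 22 mm high with a round well 61 mm across and 12 mm deep, grey felt in the bottom; one copper sample rivet, 13 mm, stands 4 mm proud of its rim. It is the stand of the copper-lidded tin. Origin: centre of its underside (the well's floor lies 10 mm, its rim 22 mm above it), z up; the sample is at its own -x side
- stand_black: fixed stand turned from dark wood, a round dish 80 mm across and 22 mm high with a round well 51 mm across and 12 mm deep, grey felt in the bottom; one black sample rivet, 13 mm, stands 4 mm proud of its rim. It is the stand of the black-lidded tin. Origin: centre of its underside (the well's floor lies 10 mm, its rim 22 mm above it), z up; the sample is at its own -x side
- thread_cone: upright cone of orange thread, 62 mm across, 98 mm high, loose, left of the work: leave it alone. Origin: centre of its underside
- edge_slicker: brown wooden edge slicker, 101 mm long, 22 mm wide, 16 mm high, loose, lying at the right of the work: leave it alone. Origin: centre of its underside, its length along y
Mind the look-alikes: they are no part of the job. What is shaped like the black_tin but pink or turquoise is not meant.

How it is judged (in metres and radians):
At the end, for the whole second after the job is handed in: White pot and all three tins each stand in their own well: centre within 11 mm of the stand's centre, underside on the well's floor (7 to 14 mm above the bench), tilted less than 0.1 rad, at rest and let go (horizontal distance between snap_pot and stand_nickel below 0.011 m and height (world z) of snap_pot between 0.007 and 0.014 m and angle between each of snap_pot, brass_tin, copper_tin, black_tin's own z axis and vertical below 0.1 rad and linear speed of each of snap_pot, brass_tin, copper_tin, black_tin below 0.02 m/s and contact force between each of snap_pot, brass_tin, copper_tin, black_tin and the fingers below 0.05 N and horizontal distance between brass_tin and stand_brass below 0.011 m and height (world z) of brass_tin between 0.007 and 0.014 m and horizontal distance between copper_tin and stand_copper below 0.011 m and height (world z) of copper_tin between 0.007 and 0.014 m and horizontal distance between black_tin and stand_black below 0.011 m and height (world z) of black_tin between 0.007 and 0.014 m); the robot touches nothing.
It fails at once if the pot or a tin is tipped by more than 0.7 rad (angle between any of snap_pot, brass_tin, copper_tin, black_tin's own z axis and vertical above 0.7 rad).
It fails at once if the thread cone or the edge slicker is moved by more than 20 mm (distance of any of thread_cone, edge_slicker from where it was at the start of the episode above 0.02 m).
It fails at once if the thread cone is knocked over (angle between thread_cone's own z axis and vertical above 0.5 rad).
It also fails if it takes over 96 s, if anything falls off the work surface, if the arm or the gripper's body presses on something with over 40 N, if the wrist force passes 120 N, or if a joint passes its speed limit or range.

## Working session

There is one attempt and no reset: what is moved stays moved. The work goes in short steps, Python scripts to look and compute and a tool call to move; the robot and the scene stay as the last step left them, time stands still between calls to the robot, and variables do not carry over. Pictures are saved under pics/ and viewed, and the job is handed in when it is done.

Besides the shell and the picture viewer there is one more tool, called after ">>>" as name(argument=value, ...) on one line, values as JSON. carry_out: Moves the arm, as the interface text tells. Its arguments: {"type":"object","properties":{"rows":{"type":"array","items":{"type":"array","items":{"type":"number"}}}},"required":["rows"]}

```bash
mkdir -p pics; ls
python3 - <<'E'
from plant import arm
import cv2,numpy as np,pickle
o=arm.get_obs();print(o['time_s'],o['ee_pos'],o['tool_rot'],o['opening'])
for n in("scene","top"):
    f=arm.grab_frame(n);pickle.dump(f,open(f'{n}0.pkl','wb'))
    cv2.imwrite(f'pics/{n}0.png',f['img'][:,:,::-1]);print(n,f['intrinsics'],f['k1'],f['R'],f['t'])
E
```

```text
pics
0.0 [227.38478054 608.25667418 230.03719956] [[-8.90010573e-04 -9.36686259e-01  3.50168617e-01]
 [-1.92842261e-03  3.50169713e-01  9.36684287e-01]
 [-9.99997745e-01  1.58385840e-04 -2.11798171e-03]] 85.37133594492926
scene [[413.86395848   0.         313.42838009]
 [  0.         413.86395848 198.15895424]
 [  0.           0.           1.        ]] 0.023044371806197138 [[ 0.67121205 -0.74125842  0.0032172 ]
 [-0.35835862 -0.32828811 -0.87395996]
 [ 0.64888635  0.58545954 -0.48598728]] [-345.79618256  293.82334449  487.80355578]
top [[371.49778451   0.         315.08887742]
 [  0.         371.49778451 197.96592031]
 [  0.           0.           1.        ]] -0.07968420745973047 [[ 0.02421819 -0.99919539  0.03196955]
 [-0.98599109 -0.02915275 -0.16423061]
 [ 0.16503047 -0.02754432 -0.98590377]] [ 14.02905634 607.21487729 854.98783035]
```

View pics/scene0.png

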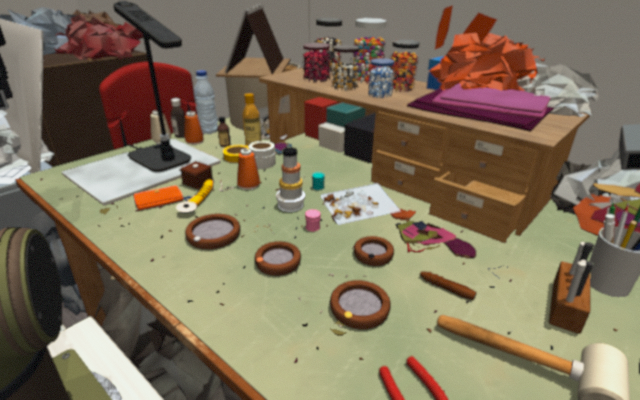

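View pics/top0.png

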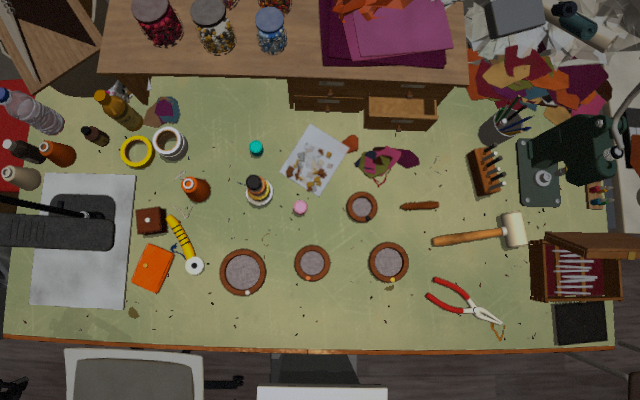

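```bash
cat > h.py <<'E'
import numpy as np,cv2,pickle
def cloud(f):
    K=f['intrinsics'];k1=f['k1'];H,W=f['range_z'].shape
    u,v=np.meshgrid(np.arange(W),np.arange(H))
    x=(u-K[0,2])/K[0,0];y=(v-K[1,2])/K[1,1];rd=np.hypot(x,y);r=rd.copy()
    for _ in range(20): r=rd/(1+k1*r*r)
    s=np.where(rd>0,r/np.maximum(rd,1e-9),1);z=f['range_z']
    C=np.stack([x*s*z,y*s*z,z],-1)
    P=(C-f['t'])@f['R']; P[z<=0]=np.nan
    return P
def proj(f,X):
    c=np.asarray(X,float)@f['R'].T+f['t'];s=c[...,:2]/c[...,2:];r2=(s**2).sum(-1,keepdims=True)
    s=s*(1+f['k1']*r2);K=f['intrinsics'];return s@K[:2,:2].T+K[:2,2]
def fitc(p,r=None):
    from scipy.optimize import least_squares
    c0=np.r_[p.mean(0),r or 30]
    fn=lambda q:np.hypot(*(p-q[:2]).T)-(r or q[2])
    return least_squares(fn,c0,loss='soft_l1',f_scale=2).x
E
python3 - <<'E'
from h import *
for n in("top","scene"):
    f=pickle.load(open(n+'0.pkl','rb'));P=cloud(f);
    z=P[...,2]
    b=(abs(z)<8);print(n,'bench z',np.nanmedian(z[b]))
    print('tcp px',proj(f,[227,608,230]))
f=pickle.load(open('top0.pkl','rb'));P=cloud(f)
for nm,(u,v),R in(("nickel?",(243,272),57.5),("copper?",(312,264),45),("brass?",(389,263),50.5),("black?",(362,207),40)):
    c=P[v,u,:2]
    m=np.hypot(P[...,0]-c[0],P[...,1]-c[1])<75
    rim=m&(abs(P[...,2]-22)<4); p=P[rim][:,:2]
    # outer boundary of rim region
    A=p.min(0);B=p.max(0)
    print(nm,c,P[v,u,2],'bbox ctr',(A+B)/2,'size',B-A,'mean',p.mean(0))
c=P[182,256];m=np.hypot(P[...,0]-c[0],P[...,1]-c[1])<70
print(c)
for lo,hi in((20,34),(60,74),(98,112),(138,152)):
    p=P[m&(P[...,2]>lo)&(P[...,2]<hi)];print(lo,len(p),p.min(0),p.max(0),np.median(p,0))
for nm,(u,v) in(("slick",(419,206)),("cone",(196,186)),("teal",(256,147)),("pink",(300,206)),("lamp",(60,220)),("mallet",(514,230)),('yellow',(136,150)),('lamptip',(100,230))): print(nm,P[v,u])
E
python3 - <<'E'
import cv2
a=cv2.imread('pics/top0.png')[120:310,170:460];cv2.imwrite('pics/topc0.png',cv2.resize(a,None,fx=2.7,fy=2.7,interpolation=cv2.INTER_CUBIC))
a=cv2.imread('pics/scene0.png')[130:340,170:490];cv2.imwrite('pics/scenec0.png',cv2.resize(a,None,fx=2.5,fy=2.5,interpolation=cv2.INTER_CUBIC))
E
```

```text
top bench z -0.003628497873333797
tcp px [ 10.66376019 369.88240709]
scene bench z -2.762288773710635
tcp px [  6.54618901 108.42143979]
nickel? [423.2765697  202.15431899] 11.169993143220522 bbox ctr [423.90124846 203.43586871] size [111.59535622 113.46892756] mean [423.45352302 202.79219733]
copper? [447.28279051  32.85886841] 9.945775013088094 bbox ctr [452.47432969  31.96635934] size [87.76339397 86.43283034] mean [451.32190466  32.35160057]
brass? [ 453.85210369 -158.82169903] 14.042853114150649 bbox ctr [ 456.62329825 -156.48591463] size [98.45287577 98.94296666] mean [ 457.1926298  -155.50937135]
black? [593.67209056 -91.0837702 ] 8.906941329534387 bbox ctr [594.97640912 -88.09374618] size [76.85521026 74.02536791] mean [594.49653126 -88.14716796]
[622.4743109  163.15651234 143.9818875 ]
20 159 [590.31950455 114.9755991   22.32150766] [677.88356556 204.60275217  33.88702104] [605.05328508 159.06358074  30.87426112]
60 135 [597.06687515 141.17626564  60.26992974] [643.62466852 194.19249448  73.56695136] [608.43756763 159.94697269  68.25727005]
98 98 [603.44439171 146.01389257  98.15470911] [642.05539345 188.8935704  111.7626633 ] [614.59900692 156.32664868 106.30449975]
138 175 [608.52458043 152.78909232 138.21812154] [638.15939692 185.06723325 148.17250637] [622.82775049 169.14135797 144.16649876]
slick [ 599.01012476 -236.38485612   18.11230468]
cone [620.43488288 310.86688853  87.7912531 ]
teal [733.2655971  181.65303901  42.03925487]
pink [587.75951317  66.62150332  36.35563221]
lamp [504.13816544 426.24265979 391.35047704]
mallet [ 540.342093   -472.05115615   46.49808475]
yellow [729.96298094 506.21462405  -1.73644643]
lamptip [492.40229183 370.53099439 373.95139215]
```

View pics/topc0.png

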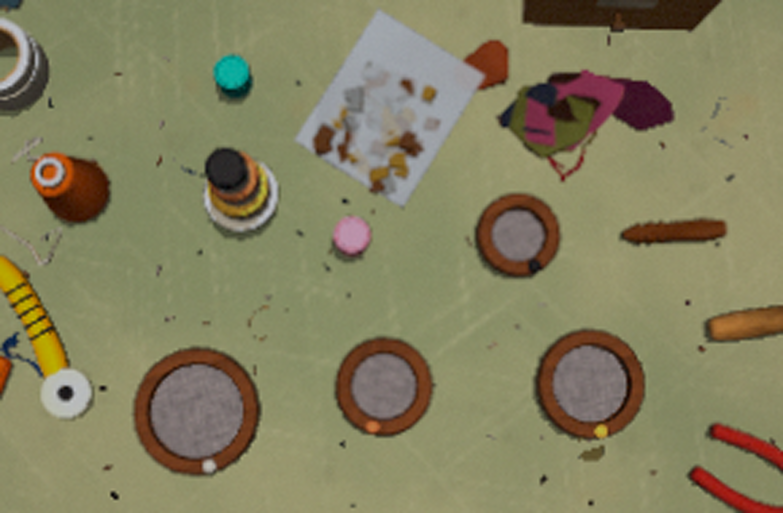

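View pics/scenec0.png

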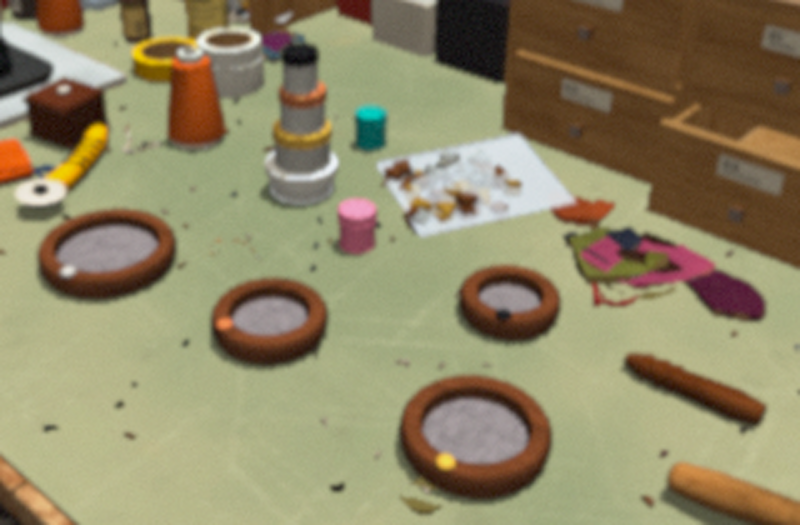

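Run:
```python
from h import *
from scipy.optimize import minimize
for n in("top","scene"):
    f=pickle.load(open(n+'0.pkl','rb'));P=cloud(f)
    m=(P[...,2]>120)&(P[...,0]>150)&(P[...,0]<850)&(abs(P[...,1])<900)
    p=P[m];r=np.hypot(p[:,0],p[:,1]);a=np.degrees(np.arctan2(p[:,1],p[:,0]))
    print(n)
    for lo in range(-60,80,10):
        k=(a>=lo)&(a<lo+10)
        if k.sum():
            i=r[k].argsort()[:max(1,int(.02*k.sum()))]; q=p[k]
            print(lo,k.sum(),'rmin',int(r[k].min()),'zmax',int(q[:,2].max()),'z@rmin',int(np.median(q[i,2])))
# stack: colour + circle fits using edges
    hsv=cv2.cvtColor(f['img'],cv2.COLOR_RGB2HSV);gx=cv2.GaussianBlur(f['img'].astype(np.float32),(0,0),.8)
    for nm,R,h,c0 in(("black",17.5,145,(623,166)),("copper",22.5,107,(623,166)),("brass",28,69,(623,166)),("pot",34.5,31,(623,166)),
      ("s_ni",57.5,22,(424,203)),("s_cu",45,22,(452,32)),("s_br",50.5,22,(457,-156)),("s_bk",40,22,(595,-88)),
      ("w_ni",43,22,(424,203)),("w_cu",30.5,22,(452,32)),("w_br",36,22,(457,-156)),("w_bk",25.5,22,(595,-88))):
        t=np.linspace(0,2*np.pi,120,endpoint=False)
        def samp(c,rr):
            uv=proj(f,np.c_[c[0]+rr*np.cos(t),c[1]+rr*np.sin(t),np.full(120,h)]).astype(np.float32)
            return cv2.remap(gx,uv[None,:,0],uv[None,:,1],cv2.INTER_LINEAR)[0]
        best=max(((np.minimum(np.linalg.norm(samp(c,R+2.)-samp(c,R-2.),axis=1),60).mean(),c) for c in
          [(c0[0]+i,c0[1]+j) for i in np.arange(-14,15,1) for j in np.arange(-14,15,1)]),key=lambda q:q[0])
        print(nm,best)
```

```text
top
-60 848 rmin 732 zmax 219 z@rmin 210
-50 1407 rmin 712 zmax 294 z@rmin 203
-40 3787 rmin 757 zmax 365 z@rmin 201
-30 163 rmin 809 zmax 154 z@rmin 123
-20 789 rmin 851 zmax 218 z@rmin 149
-10 1132 rmin 837 zmax 218 z@rmin 213
0 1069 rmin 829 zmax 218 z@rmin 147
10 754 rmin 630 zmax 217 z@rmin 137
20 617 rmin 891 zmax 217 z@rmin 209
30 2694 rmin 584 zmax 392 z@rmin 368
40 3882 rmin 602 zmax 419 z@rmin 381
60 459 rmin 575 zmax 337 z@rmin 295
70 6 rmin 584 zmax 298 z@rmin 298
black (np.float32(59.219177), (np.int64(621), np.int64(168)))
copper (np.float32(46.957333), (np.int64(625), np.int64(170)))
brass (np.float32(46.024563), (np.int64(620), np.int64(168)))
pot (np.float32(43.479664), (np.int64(622), np.int64(170)))
s_ni (np.float32(59.48088), (np.int64(423), np.int64(201)))
s_cu (np.float32(59.99587), (np.int64(450), np.int64(34)))
s_br (np.float32(59.04824), (np.int64(457), np.int64(-155)))
s_bk (np.float32(59.967567), (np.int64(592), np.int64(-87)))
w_ni (np.float32(48.12072), (np.int64(424), np.int64(201)))
w_cu (np.float32(48.530228), (np.int64(451), np.int64(34)))
w_br (np.fl
[... 513 characters left out ...]
(np.int64(609), np.int64(154)))
copper (np.float32(29.892859), (np.int64(609), np.int64(154)))
brass (np.float32(26.505651), (np.int64(615), np.int64(163)))
pot (np.float32(34.982838), (np.int64(615), np.int64(163)))
s_ni (np.float32(39.59821), (np.int64(416), np.int64(194)))
s_cu (np.float32(44.3769), (np.int64(444), np.int64(27)))
s_br (np.float32(47.943214), (np.int64(451), np.int64(-160)))
s_bk (np.float32(43.837105), (np.int64(585), np.int64(-94)))
w_ni (np.float32(39.734634), (np.int64(419), np.int64(198)))
w_cu (np.float32(43.90294), (np.int64(446), np.int64(30)))
w_br (np.float32(50.868114), (np.int64(453), np.int64(-159)))
w_bk (np.float32(45.545998), (np.int64(588), np.int64(-92)))
```

>>> carry_out(rows=[[70, -3.1, -8.35, 0, 0, 0, 0], [70, -3.1, -8.35, 0, 0, 0, 0], [70, -3.1, -8.35, 0, 0, 0, 0], [70, -3.1, -8.35, 0, 0, 0, 0], [70, -3.1, -8.35, 0, 0, 0, 0], [70, -3.1, -8.35, 0, 0, 0, 0], [70, -3.1, -8.35, 0, 0, 0, 0], [70, 3.7, -13.55, 0, 0, 0, 3.42], [70, 3.7, -13.55, 0, 0, 0, 3.42], [70, 3.7, -13.55, 0, 0, 0, 3.42], [70, 3.7, -13.55, 0, 0, 0, 3.42], [70, 3.7, -13.55, 0, 0, 0, 3.42], [70, 3.7, -13.55, 0, 0, 0, 3.42], [70, 3.7, -13.55, 0, 0, 0, 3.42], [70, 7.7, -19.8, 0, 0, 0, 3.42], [70, 7.7, -19.8, 0, 0, 0, 3.42], [70, 7.7, -19.8, 0, 0, 0, 3.42], [70, 7.7, -19.8, 0, 0, 0, 3.42], [70, 7.7, -19.8, 0, 0, 0, 3.42], [70, 7.7, -19.8, 0, 0, 0, 3.42]])

```text
time_s: 1.77
ee_pos: [422.3, 111.6, 231.2]
tool_rot: [[-0.0, -1.0, 0.004], [-0.001, 0.004, 1.0], [-1.0, 0.0, -0.001]]
ft_force: [-0.3, 1.0, 0.7]
opening: 70.1
```

Run:
```python
from h import *
from plant import arm
o=arm.get_obs();print(o['time_s'],o['ee_pos'],o['ft_force'],o['joint_positions'])
for n in("scene","top"):
    f=arm.grab_frame(n);pickle.dump(f,open(f'{n}1.pkl','wb'))
    im=f['img'][:,:,::-1].copy()
    for z in(231,):
        for dy in(-35,35,0):
            u,v=proj(f,[420.2,113.8+dy,z]);cv2.circle(im,(int(u),int(v)),1,(0,0,255),-1)
    cv2.imwrite(f'pics/{n}1.png',im)
o=arm.get_obs();print(o['time_s'],o['ee_pos'],o['ft_force'],o['joint_positions'])
```

```text
1.7667 [422.27095547 111.60747145 231.19993876] [-0.27603337  0.97256385  0.67480467] [ 1.35785876e-01 -3.74354444e-01  2.10186426e+00 -6.69683406e-04
  1.41425404e+00 -1.43049196e+00]
1.8667 [420.61307242 114.01002465 231.00887838] [ 0.14676908  0.53627729 -0.10602845] [ 1.40926301e-01 -3.76322119e-01  2.10360637e+00  7.36024879e-04
  1.41534326e+00 -1.42889072e+00]
```

View pics/scene1.png

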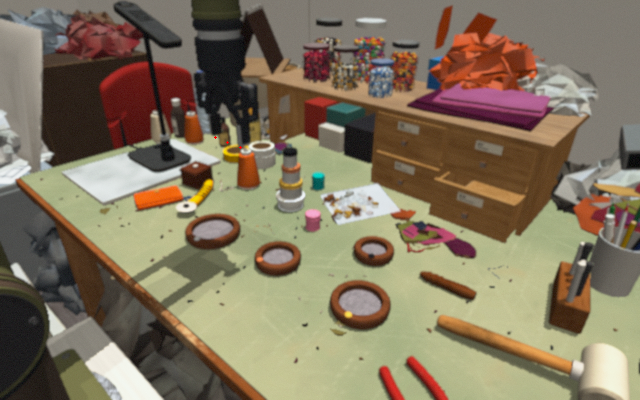

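View pics/top1.png

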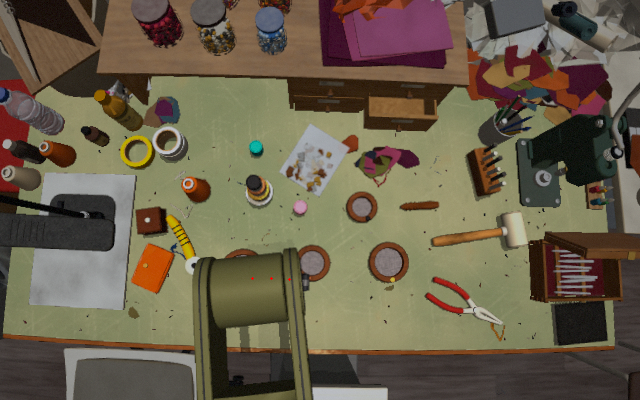

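>>> carry_out(rows=[[70, 8.07, 2.2, 0, 0, 0, 0], [70, 8.07, 2.2, 0, 0, 0, 0], [70, 8.07, 2.2, 0, 0, 0, 0], [70, 8.07, 2.2, 0, 0, 0, 0], [70, 8.07, 2.2, 0, 0, 0, 0], [70, 8.07, 2.2, 0, 0, 0, 0], [70, 8.07, 2.2, -2.0, 0, 0, 0], [70, 8.07, 2.2, -2.0, 0, 0, 0], [70, 8.07, 2.2, -2.0, 0, 0, 0], [70, 8.07, 2.2, -2.0, 0, 0, 0]])

```text
time_s: 2.7
ee_pos: [620.7, 169.9, 180.9]
tool_rot: [[-0.002, -1.0, -0.002], [-0.0, -0.002, 1.0], [-1.0, 0.002, -0.0]]
ft_force: [0.4, -0.6, 0.3]
opening: 70.1
```

```bash
cat > look.py <<'E'
from h import *
from plant import arm
import sys
k=sys.argv[1]
for n in("scene","top"):
    f=arm.grab_frame(n);pickle.dump(f,open(f'{n}{k}.pkl','wb'))
    im=f['img'][:,:,::-1].copy()
    if n=='scene': im=cv2.resize(im[100:340,170:490],None,fx=2.5,fy=2.5,interpolation=cv2.INTER_CUBIC)
    cv2.imwrite(f'pics/{n}{k}.png',im)
o=arm.get_obs();print(o['time_s'],o['ee_pos'],o['ft_force'],o['opening'])
E
python3 look.py 2
```

```text
2.8 [622.34224384 169.64496805 183.80105057] [-0.35509458 -0.15196303  0.5679502 ] 70.0894824331222
```

View pics/scene2.png

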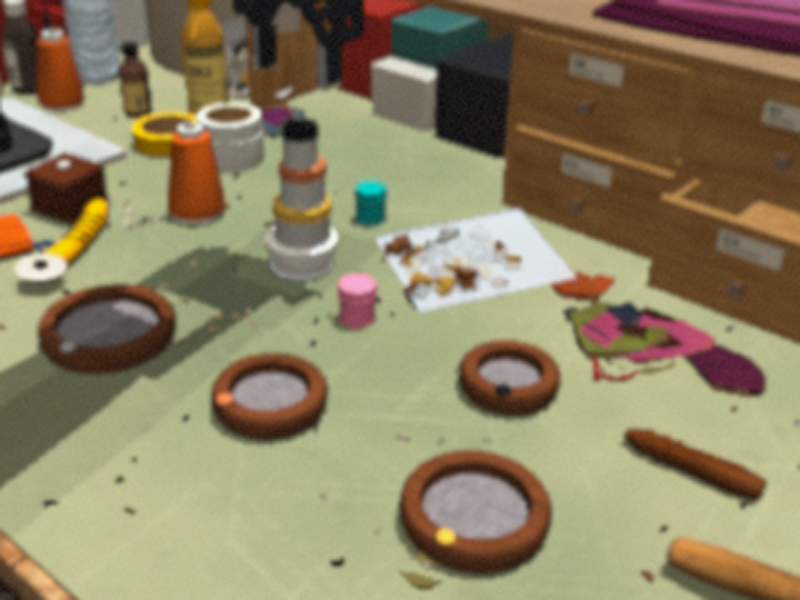

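View pics/top2.png

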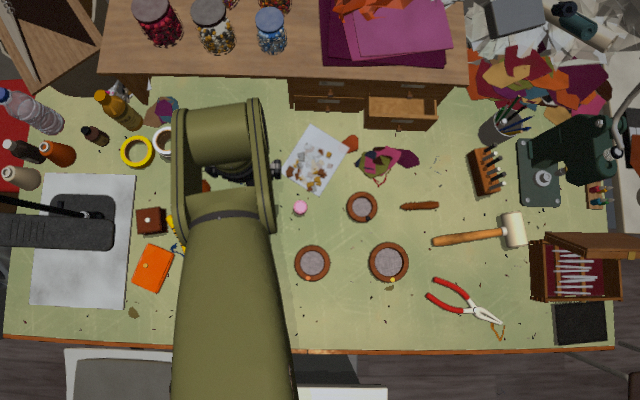

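>>> carry_out(rows=[[70, 0, 0, -1.2, 0, 0, 0], [70, 0, 0, -2.37, 0, 0, 0], [70, 0, 0, -2.37, 0, 0, 0], [70, 0, 0, -2.37, 0, 0, 0], [50, 0, 0, -2.37, 0, 0, 0], [50, 0, 0, -2.37, 0, 0, 0], [42, 0, 0, -2.37, 0, 0, 0], [42, 0, 0, -2.37, 0, 0, 0], [42, 0, 0, -2.37, 0, 0, 0]])

```text
time_s: 3.55
ee_pos: [622.5, 168.9, 123.3]
tool_rot: [[0.002, -1.0, -0.0], [0.0, -0.0, 1.0], [-1.0, -0.002, 0.0]]
ft_force: [0.1, -0.9, -0.2]
opening: 42.2
```

```bash
python3 look.py 3; python3 -c "
from h import *
im=pickle.load(open('scene3.pkl','rb'))['img'][80:240,210:390,::-1];cv2.imwrite('pics/z3.png',cv2.resize(im,None,fx=3.7,fy=3.7,interpolation=cv2.INTER_CUBIC))"
```

```text
3.65 [622.11557931 168.84764088 122.55695732] [ 0.81142254 -0.47383336  0.01574012] 42.29059936813758
```

View pics/z3.png

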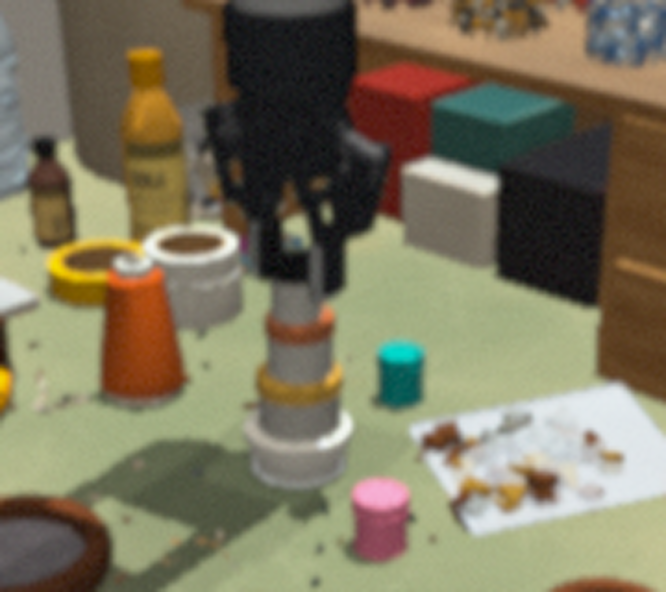

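>>> carry_out(rows=[[38, 0, 0, 0, 0, 0, 0], [36, 0, 0, 0, 0, 0, 0], [34, 0, 0, 0, 0, 0, 0], [0, 0, 0, 0, 0, 0, 0], [0, 0, 0, 0, 0, 0, 0], [0, 0, 0, 0.3, 0, 0, 0], [0, 0, 0, 0.8, 0, 0, 0], [0, 0, 0, 1.6, 0, 0, 0], [0, 0, 0, 2.4, 0, 0, 0], [0, 0, 0, 2.4, 0, 0, 0]])

```text
time_s: 4.48
ee_pos: [624.7, 169.4, 188.6]
tool_rot: [[0.009, -1.0, -0.0], [0.002, -0.0, 1.0], [-1.0, -0.009, 0.002]]
ft_force: [0.8, -0.4, 0.6]
opening: 33.3
```

```bash
python3 look.py 4; python3 -c "
from h import *
im=pickle.load(open('scene4.pkl','rb'))['img'][60:220,210:390,::-1];cv2.imwrite('pics/z4.png',cv2.resize(im,None,fx=3.7,fy=3.7,interpolation=cv2.INTER_CUBIC))"
```

```text
4.5833 [622.69824126 168.96231347 183.87745619] [ 0.21690717 -0.00150564 -0.98532061] 33.4529022814981
```

View pics/z4.png

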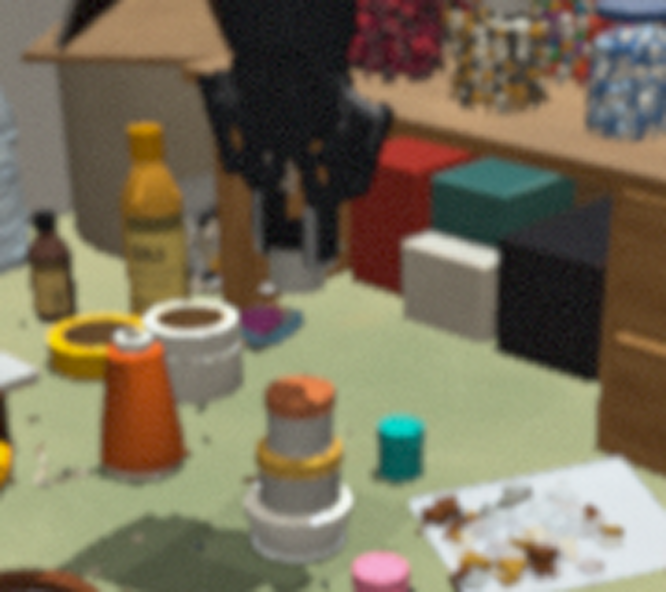

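>>> carry_out(rows=[[0, -0.1, -1.0, 0, 0, 0, 0], [0, -0.3, -2.5, 0, 0, 0, 0], [0, -0.5, -4.0, 0, 0, 0, 0], [0, -0.7, -5.5, 0, 0, 0, 0], [0, -0.85, -7.0, 0, 0, 0, 0], [0, -1.0, -8.5, 0, 0, 0, 0], [0, -1.1, -9.6, 0, 0, 0, 0], [0, -1.18, -10.23, 0, 0, 0, 0], [0, -1.18, -10.23, 0, 0, 0, 0], [0, -1.18, -10.23, 0, 0, 0, 0], [0, -1.18, -10.23, -1.0, 0, 0, 0], [0, -1.18, -10.23, -2.0, 0, 0, 0], [0, -1.18, -10.23, -2.8, 0, 0, 0], [0, -1.18, -10.23, -2.8, 0, 0, 0], [0, -1.18, -10.23, -2.8, 0, 0, 0]])

```text
time_s: 5.83
ee_pos: [591.2, -85.4, 110.2]
tool_rot: [[-0.004, -1.0, -0.002], [0.001, -0.002, 1.0], [-1.0, 0.004, 0.001]]
ft_force: [-0.2, -0.0, -0.5]
opening: 33.2
```

```bash
python3 look.py 5; python3 -c "
from h import *
im=pickle.load(open('scene5.pkl','rb'))['img'][170:330,290:470,::-1];cv2.imwrite('pics/z5.png',cv2.resize(im,None,fx=3.7,fy=3.7,interpolation=cv2.INTER_CUBIC))"
```

```text
5.9333 [593.29988142 -86.26483283 113.3552474 ] [ 0.57966659 -0.18425688  0.40145814] 32.99962549699445
```

View pics/z5.png

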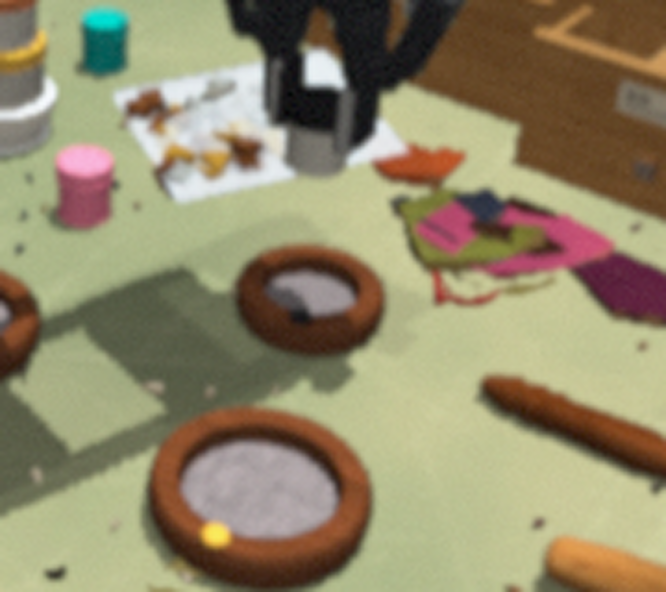

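>>> carry_out(rows=[[0, 0, 0, -1.0, 0, 0, 0], [0, 0, 0, -2.0, 0, 0, 0], [0, 0, 0, -2.6, 0, 0, 0], [0, 0, 0, -2.6, 0, 0, 0], [0, 0, 0, -2.6, 0, 0, 0]])

```text
time_s: 6.35
ee_pos: [593.0, -86.8, 48.0]
tool_rot: [[0.001, -1.0, -0.001], [-0.0, -0.001, 1.0], [-1.0, -0.001, -0.0]]
ft_force: [0.7, -0.1, -0.3]
opening: 33.3
```

```bash
python3 look.py 6; python3 -c "
from h import *
im=pickle.load(open('scene6.pkl','rb'))['img'][170:330,290:470,::-1];cv2.imwrite('pics/z6.png',cv2.resize(im,None,fx=3.7,fy=3.7,interpolation=cv2.INTER_CUBIC))"
```

```text
6.45 [594.25117633 -87.23091651  49.65459194] [ 0.59962344 -0.50610594  0.45305155] 32.95122525716586
```

View pics/z6.png

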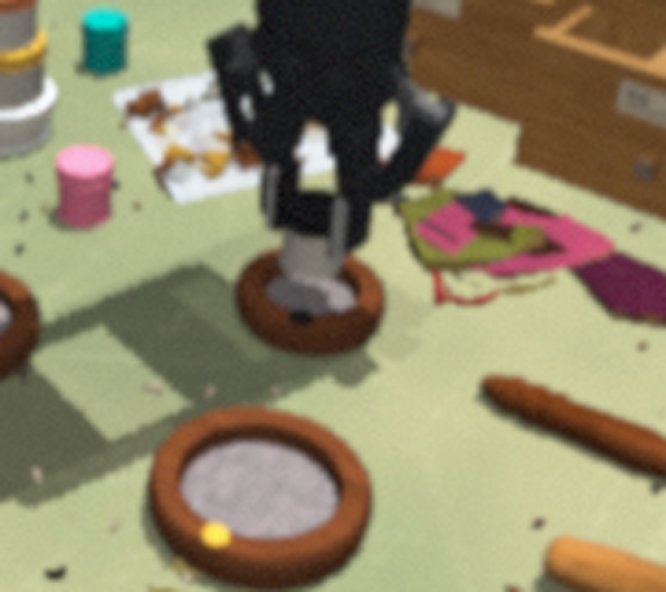

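>>> carry_out(rows=[[0, 0, 0, -0.4, 0, 0, 0], [0, 0, 0, -0.7, 0, 0, 0], [0, 0, 0, -0.86, 0, 0, 0], [0, 0, 0, -0.86, 0, 0, 0], [0, 0, 0, -0.86, 0, 0, 0]])

```text
time_s: 6.87
ee_pos: [592.5, -86.9, 25.4]
tool_rot: [[-0.0, -1.0, -0.0], [0.0, -0.0, 1.0], [-1.0, 0.0, 0.0]]
ft_force: [-0.2, -0.6, 1.4]
opening: 33.1
```

```bash
python3 look.py 7; python3 -c "
from h import *
im=pickle.load(open('scene7.pkl','rb'))['img'][170:330,290:470,::-1];cv2.imwrite('pics/z7.png',cv2.resize(im,None,fx=3.7,fy=3.7,interpolation=cv2.INTER_CUBIC))"
```

```text
6.9667 [592.45115609 -86.94543556  25.44229047] [0.21041112 0.28408445 0.01741253] 33.04384596470402
```

View pics/z7.png

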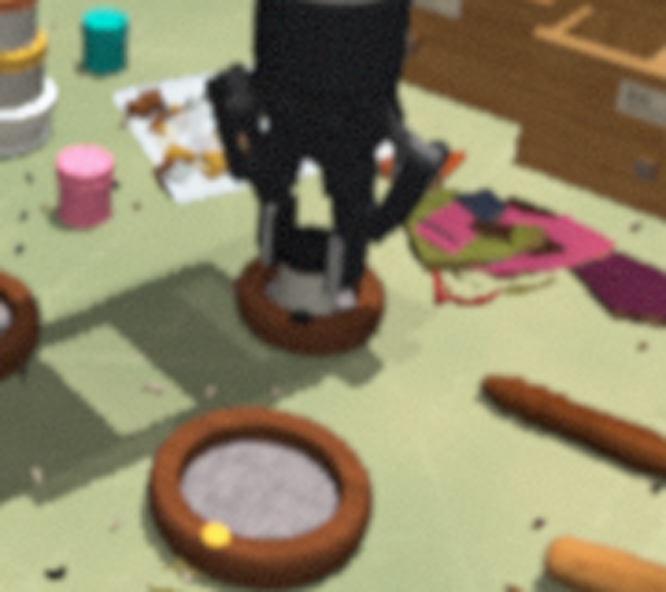

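>>> carry_out(rows=[[38, 0, 0, 0, 0, 0, 0], [48, 0, 0, 0, 0, 0, 0], [52, 0, 0, 0, 0, 0, 0], [52, 0, 0, 0, 0, 0, 0], [52, 0, 0, 0.5, 0, 0, 0], [52, 0, 0, 1.5, 0, 0, 0], [52, 0, 0, 3, 0, 0, 0], [52, 0, 0, 4.5, 0, 0, 0], [52, 0, 0, 6, 0, 0, 0], [52, 0, 0, 6, 0, 0, 0]])

```text
time_s: 7.8
ee_pos: [597.4, -88.1, 187.1]
tool_rot: [[0.017, -1.0, -0.0], [-0.004, -0.001, 1.0], [-1.0, -0.017, -0.004]]
ft_force: [1.3, -0.5, 1.6]
opening: 51.9
```

```bash
python3 look.py 8
cat > fit.py <<'E'
from h import *
import sys
D=dict(black=(17.5,145),copper=(22.5,107),brass=(28,69),pot=(34.5,31),ni=(57.5,22),cu=(45,22),br=(50.5,22),bk=(40,22),
 blackS=(17.5,48),copperS=(22.5,48),brassS=(28,48),potS=(34.5,41))
k=sys.argv[1]
for n in('top','scene'):
    f=pickle.load(open(n+k+'.pkl','rb'));gx=cv2.GaussianBlur(f['img'].astype(np.float32),(0,0),.8)
    for a in sys.argv[2:]:
        nm,x0,y0=a.split(',');R,h=D[nm];t=np.linspace(0,2*np.pi,120,endpoint=False)
        def samp(c,rr):
            uv=proj(f,np.c_[c[0]+rr*np.cos(t),c[1]+rr*np.sin(t),np.full(120,h)]).astype(np.float32)
            return cv2.remap(gx,uv[None,:,0],uv[None,:,1],cv2.INTER_LINEAR)[0]
        b=max(((np.minimum(np.linalg.norm(samp(c,R+2)-samp(c,R-2),axis=1),60).mean(),float(c[0]),float(c[1])) for c in
         [(float(x0)+i,float(y0)+j) for i in np.arange(-16,17) for j in np.arange(-16,17)]))
        print(n,nm,b)
E
python3 fit.py 8 copper,622,169 brass,622,169 pot,622,169 blackS,592,-87 bk,592,-87
python3 -c "
from h import *
im=pickle.load(open('scene8.pkl','rb'))['img'][130:330,250:490,::-1];cv2.imwrite('pics/z8.png',cv2.resize(im,None,fx=3,fy=3,interpolation=cv2.INTER_CUBIC))"
```

```text
7.9 [594.09269887 -87.30353095 179.68417437] [ 0.106108    0.33083391 -1.21978505] 51.99392216186052
top copper (np.float32(45.19), 625.0, 168.0)
top brass (np.float32(46.527348), 620.0, 168.0)
top pot (np.float32(45.821037), 624.0, 171.0)
top blackS (np.float32(27.785414), 590.0, -75.0)
top bk (np.float32(26.96768), 591.0, -88.0)
scene copper (np.float32(36.359848), 618.0, 163.0)
scene brass (np.float32(28.187567), 615.0, 163.0)
scene pot (np.float32(38.847736), 615.0, 165.0)
scene blackS (np.float32(51.410698), 582.0, -93.0)
scene bk (np.float32(38.526848), 576.0, -100.0)
```

View pics/z8.png

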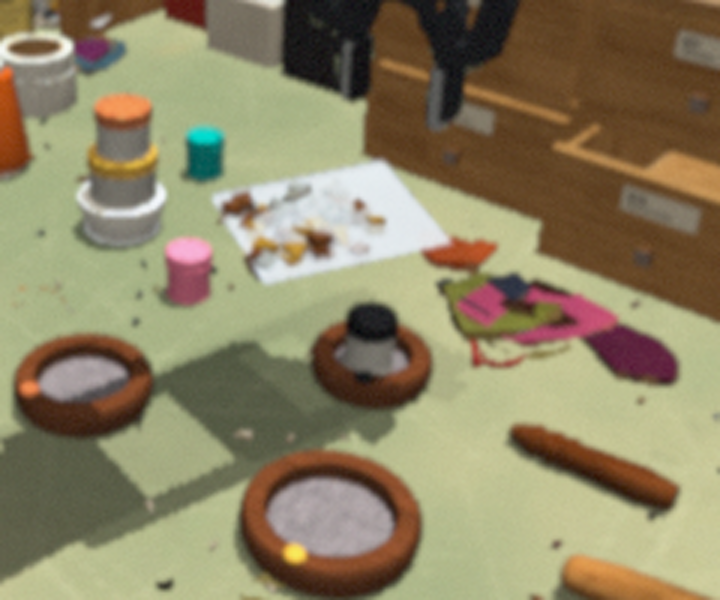

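View pics/top8.png

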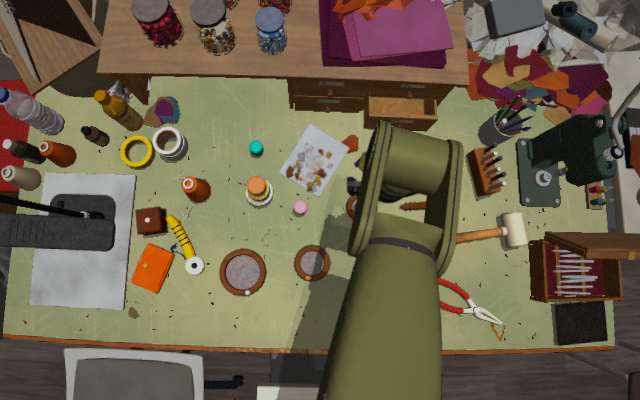

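>>> carry_out(rows=[[64, 0.2, 1.3, 0, 0, 0, 0], [64, 0.4, 2.9, 0, 0, 0, 0], [64, 0.6, 4.5, 0, 0, 0, 0], [64, 0.8, 6.1, 0, 0, 0, 0], [64, 1.0, 7.7, 0, 0, 0, 0], [64, 1.15, 9.2, 0, 0, 0, 0], [64, 1.22, 10.23, 0, 0, 0, 0], [64, 1.22, 10.23, 0, 0, 0, 0], [64, 1.22, 10.23, 0, 0, 0, 0], [64, 1.22, 10.23, -1.2, 0, 0, 0], [64, 1.22, 10.23, -2.4, 0, 0, 0], [64, 1.22, 10.23, -3.3, 0, 0, 0], [64, 1.22, 10.23, -3.7, 0, 0, 0], [64, 1.22, 10.23, -3.7, 0, 0, 0], [54, 1.22, 10.23, -3.7, 0, 0, 0], [49, 1.22, 10.23, -3.7, 0, 0, 0], [46, 1.22, 10.23, -3.7, 0, 0, 0], [43, 1.22, 10.23, -3.7, 0, 0, 0], [0, 1.22, 10.23, -3.7, 0, 0, 0], [0, 1.22, 10.23, -3.7, 0, 0, 0]])

```text
time_s: 9.57
ee_pos: [624.6, 169.0, 85.9]
tool_rot: [[0.004, -1.0, -0.001], [0.0, -0.001, 1.0], [-1.0, -0.004, 0.0]]
ft_force: [-1.4, -1.1, 6.5]
opening: 42.9
```

>>> carry_out(rows=[[0, 0, 0, 0, 0, 0, 0], [0, 0, 0, 0.3, 0, 0, 0], [0, 0, 0, 0.8, 0, 0, 0], [0, 0, 0, 1.6, 0, 0, 0], [0, 0, 0, 2.4, 0, 0, 0], [0, 0, 0, 2.4, 0, 0, 0], [0, 0, 0, 2.4, 0, 0, 0]])

```text
time_s: 10.15
ee_pos: [624.0, 169.1, 145.3]
tool_rot: [[0.004, -1.0, -0.0], [0.001, -0.0, 1.0], [-1.0, -0.004, 0.001]]
ft_force: [-0.8, -0.5, -1.4]
opening: 43.6
```

```bash
python3 look.py 9; python3 -c "
from h import *
im=pickle.load(open('scene9.pkl','rb'))['img'][80:240,210:390,::-1];cv2.imwrite('pics/z9.png',cv2.resize(im,None,fx=3.7,fy=3.7,interpolation=cv2.INTER_CUBIC))"
```

```text
10.25 [622.20514972 168.72039184 142.06456523] [ 0.39152775 -0.00663614 -1.62408831] 43.320966837134385
```

View pics/z9.png

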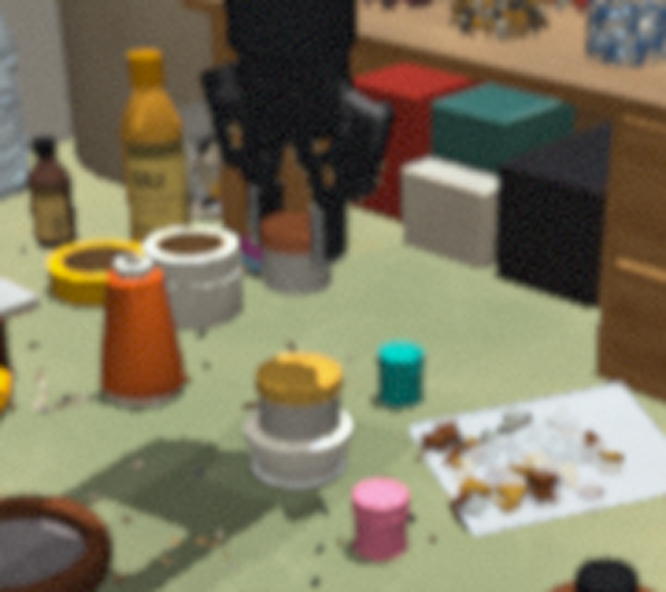

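>>> carry_out(rows=[[0, -0.8, -0.6, 0, 0, 0, 0], [0, -2.0, -1.6, 0, 0, 0, 0], [0, -3.3, -2.6, 0, 0, 0, 0], [0, -4.6, -3.6, 0, 0, 0, 0], [0, -5.9, -4.6, 0, 0, 0, 0], [0, -6.7, -5.2, 0, 0, 0, 0], [0, -6.96, -5.39, 0, 0, 0, 0], [0, -6.96, -5.39, 0, 0, 0, 0], [0, -6.96, -5.39, -1.0, 0, 0, 0], [0, -6.96, -5.39, -2.2, 0, 0, 0], [0, -6.96, -5.39, -3.4, 0, 0, 0], [0, -6.96, -5.39, -3.9, 0, 0, 0], [0, -6.96, -5.39, -3.9, 0, 0, 0], [0, -6.96, -5.39, -3.9, 0, 0, 0]])

```text
time_s: 11.42
ee_pos: [448.9, 34.7, 44.6]
tool_rot: [[-0.002, -1.0, -0.001], [0.0, -0.001, 1.0], [-1.0, 0.002, 0.0]]
ft_force: [0.2, 0.3, -0.5]
opening: 42.8
```

```bash
python3 look.py 10; python3 -c "
from h import *
im=pickle.load(open('scene10.pkl','rb'))['img'][150:310,190:370,::-1];cv2.imwrite('pics/z10.png',cv2.resize(im,None,fx=3.7,fy=3.7,interpolation=cv2.INTER_CUBIC))"
```

```text
11.5167 [450.56192775  34.40336858  46.80255088] [-0.23364692  0.04191806 -1.27566305] 42.97820562791166
```

View pics/z10.png

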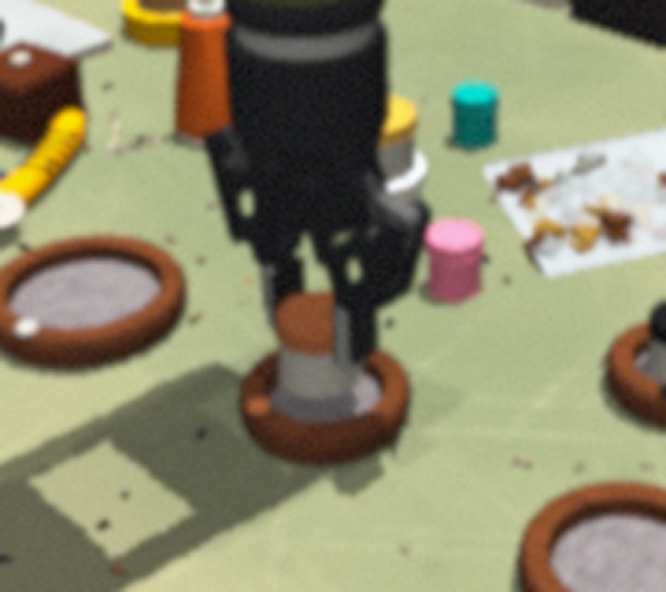

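>>> carry_out(rows=[[0, 0, 0, -0.4, 0, 0, 0], [0, 0, 0, -0.65, 0, 0, 0], [0, 0, 0, -0.8, 0, 0, 0], [0, 0, 0, -0.84, 0, 0, 0], [0, 0, 0, -0.84, 0, 0, 0], [0, 0, 0, -0.84, 0, 0, 0]])

```text
time_s: 12.02
ee_pos: [449.3, 34.1, 26.8]
tool_rot: [[-0.001, -1.0, -0.0], [0.0, -0.0, 1.0], [-1.0, 0.001, 0.0]]
ft_force: [-9.3, 0.4, 17.5]
opening: 42.8
```

```bash
python3 look.py 11; python3 -c "
from h import *
im=pickle.load(open('scene11.pkl','rb'))['img'][150:310,190:370,::-1];cv2.imwrite('pics/z11.png',cv2.resize(im,None,fx=3.7,fy=3.7,interpolation=cv2.INTER_CUBIC))"
```

```text
12.1167 [449.31764232  34.13348693  26.85721812] [-9.48246612  1.09130503 17.76280421] 43.309843168878515
```

View pics/z11.png

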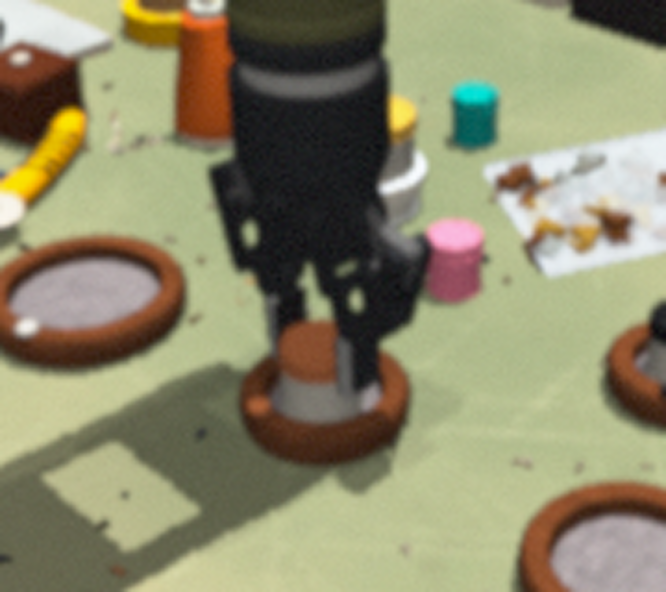

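>>> carry_out(rows=[[0, 0, 0, 0.08, 0, 0, 0], [50, 0, 0, 0.1, 0, 0, 0], [58, 0, 0, 0.1, 0, 0, 0], [60, 0, 0, 0.1, 0, 0, 0], [60, 0, 0, 0.1, 0, 0, 0], [60, 0, 0, 0.7, 0, 0, 0], [60, 0, 0, 1.7, 0, 0, 0], [60, 0, 0, 3.1, 0, 0, 0], [60, 0, 0, 4.4, 0, 0, 0], [60, 0, 0, 5, 0, 0, 0], [60, 0, 0, 5, 0, 0, 0]])

```text
time_s: 13.03
ee_pos: [451.9, 33.9, 154.4]
tool_rot: [[0.009, -1.0, -0.0], [-0.0, -0.0, 1.0], [-1.0, -0.009, -0.0]]
ft_force: [0.9, 0.6, 0.4]
opening: 59.6
```

```bash
python3 look.py 12; python3 fit.py 12 brass,622,169 pot,622,169 copperS,450,34 cu,450,34
```

```text
13.1333 [449.04133501  34.07022114 149.59249702] [-0.54713614  0.57315442  0.41446874] 59.952902296649526
top brass (np.float32(51.476414), 620.0, 168.0)
top pot (np.float32(50.386414), 622.0, 170.0)
top copperS (np.float32(4.192912), 444.0, 42.0)
top cu (np.float32(13.760386), 463.0, 50.0)
scene brass (np.float32(28.770836), 606.0, 153.0)
scene pot (np.float32(38.78873), 615.0, 165.0)
scene copperS (np.float32(41.01003), 445.0, 30.0)
scene cu (np.float32(38.425694), 436.0, 18.0)
```

View pics/scene12.png

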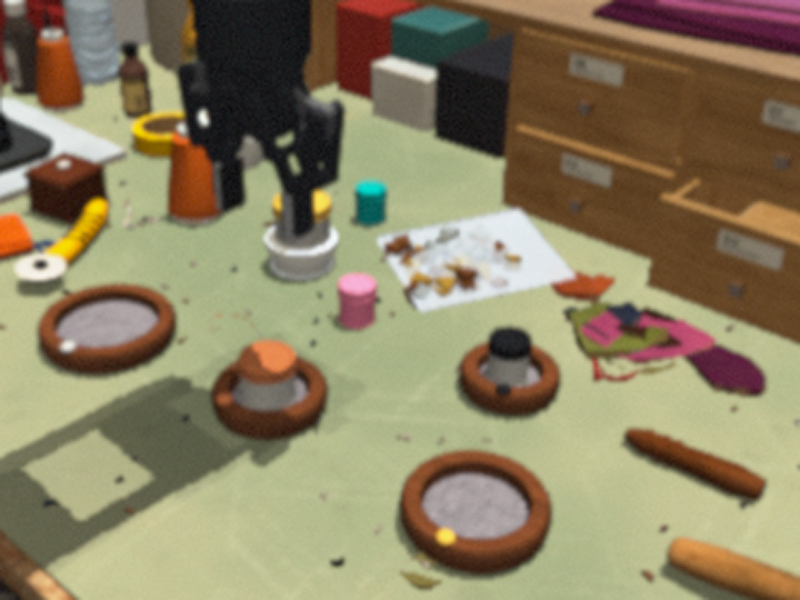

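View pics/top12.png

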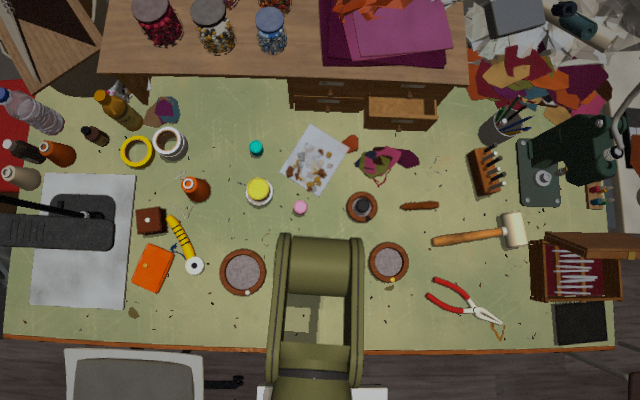

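>>> carry_out(rows=[[76, 0.8, 0.6, 0, 0, 0, 0], [76, 2.0, 1.6, 0, 0, 0, 0], [76, 3.3, 2.6, 0, 0, 0, 0], [76, 4.6, 3.6, 0, 0, 0, 0], [76, 5.9, 4.6, 0, 0, 0, 0], [76, 6.6, 5.2, 0, 0, 0, 0], [76, 6.88, 5.39, 0, 0, 0, 0], [76, 6.88, 5.39, 0, 0, 0, 0], [76, 6.88, 5.39, -0.3, 0, 0, 0], [76, 6.88, 5.39, -1.5, 0, 0, 0], [76, 6.88, 5.39, -2.7, 0, 0, 0], [76, 6.88, 5.39, -3.8, 0, 0, 0], [76, 6.88, 5.39, -4.3, 0, 0, 0], [76, 6.88, 5.39, -4.3, 0, 0, 0], [66, 6.88, 5.39, -4.3, 0, 0, 0], [61, 6.88, 5.39, -4.3, 0, 0, 0], [57, 6.88, 5.39, -4.3, 0, 0, 0], [54, 6.88, 5.39, -4.3, 0, 0, 0], [0, 6.88, 5.39, -4.3, 0, 0, 0], [0, 6.88, 5.39, -4.3, 0, 0, 0]])

```text
time_s: 14.8
ee_pos: [622.7, 169.1, 45.2]
tool_rot: [[0.004, -1.0, -0.001], [0.0, -0.001, 1.0], [-1.0, -0.004, 0.0]]
ft_force: [-0.7, -1.1, 6.5]
opening: 54.5
```

```bash
python3 look.py 13; python3 fit.py 13 copperS,450,34 cu,450,34 blackS,592,-87 bk,592,-87; python3 -c "
from h import *
im=pickle.load(open('scene13.pkl','rb'))['img'][110:270,210:390,::-1];cv2.imwrite('pics/z13.png',cv2.resize(im,None,fx=3.7,fy=3.7,interpolation=cv2.INTER_CUBIC))"
```

```text
14.9 [622.68315595 169.08067282  45.19550934] [-1.55125516  0.13809384  6.23161935] 54.128035034803766
top copperS (np.float32(47.386726), 453.0, 30.0)
top cu (np.float32(60.0), 450.0, 34.0)
top blackS (np.float32(42.786297), 591.0, -84.0)
top bk (np.float32(60.0), 593.0, -86.0)
scene copperS (np.float32(49.832844), 445.0, 30.0)
scene cu (np.float32(43.82456), 434.0, 18.0)
scene blackS (np.float32(51.700283), 582.0, -93.0)
scene bk (np.float32(40.150284), 587.0, -93.0)
```

View pics/z13.png

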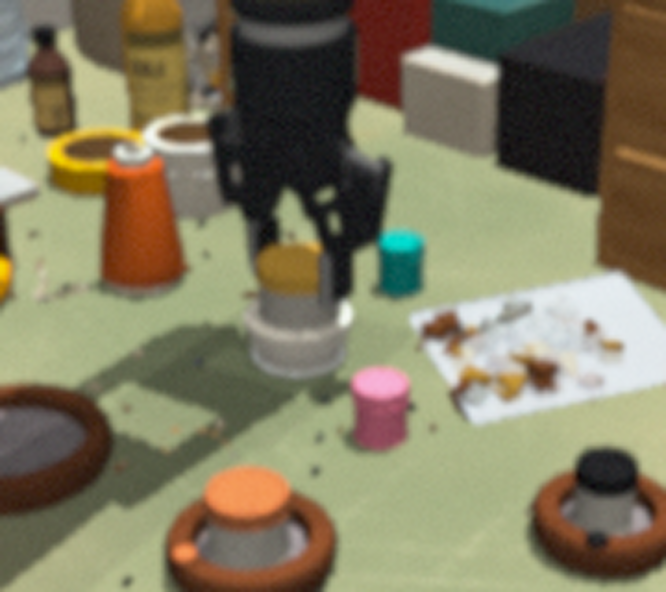

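>>> carry_out(rows=[[0, 0, 0, 0.3, 0, 0, 0], [0, 0, 0, 0.8, 0, 0, 0], [0, 0, 0, 1.6, 0, 0, 0], [0, 0, 0, 2.4, 0, 0, 0], [0, 0, 0, 2.8, 0, 0, 0], [0, 0, 0, 2.8, 0, 0, 0]])

```text
time_s: 15.4
ee_pos: [623.3, 169.3, 116.6]
tool_rot: [[0.007, -1.0, -0.0], [0.001, -0.0, 1.0], [-1.0, -0.007, 0.001]]
ft_force: [0.6, -0.6, -0.1]
opening: 54.0
```

```bash
python3 look.py 14;  python3 -c "
from h import *
im=pickle.load(open('scene14.pkl','rb'))['img'][80:240,210:390,::-1];cv2.imwrite('pics/z14.png',cv2.resize(im,None,fx=3.7,fy=3.7,interpolation=cv2.INTER_CUBIC))"
```

```text
15.5 [621.01418084 168.85207971 112.49543131] [-0.16010683 -0.03533375 -2.44707529] 54.58881670918588
```

View pics/z14.png

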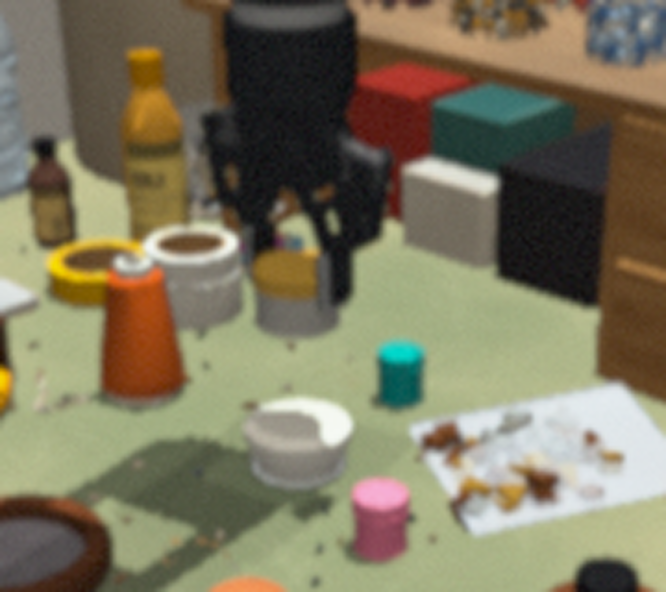

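>>> carry_out(rows=[[0, -0.4, -0.9, 0, 0, 0, 0], [0, -1.0, -2.2, 0, 0, 0, 0], [0, -1.7, -3.6, 0, 0, 0, 0], [0, -2.4, -5.0, 0, 0, 0, 0], [0, -3.1, -6.4, 0, 0, 0, 0], [0, -3.8, -7.8, 0, 0, 0, 0], [0, -4.5, -9.2, 0, 0, 0, 0], [0, -5.2, -10.6, 0, 0, 0, 0], [0, -5.9, -11.9, 0, 0, 0, 0], [0, -6.4, -12.7, 0, 0, 0, 0], [0, -6.54, -12.95, 0, 0, 0, 0], [0, -6.54, -12.95, 0, 0, 0, 0], [0, -6.54, -12.95, 0, 0, 0, 0], [0, -6.54, -12.95, -1.0, 0, 0, 0], [0, -6.54, -12.95, -2.0, 0, 0, 0], [0, -6.54, -12.95, -2.6, 0, 0, 0], [0, -6.54, -12.95, -2.6, 0, 0, 0], [0, -6.54, -12.95, -2.6, 0, 0, 0]])

```text
time_s: 17.0
ee_pos: [457.2, -153.4, 46.0]
tool_rot: [[-0.002, -1.0, -0.002], [0.001, -0.002, 1.0], [-1.0, 0.002, 0.001]]
ft_force: [-0.0, 0.0, -1.2]
opening: 54.1
```

```bash
python3 look.py 15;  python3 -c "
from h import *
im=pickle.load(open('scene15.pkl','rb'))['img'][190:350,270:450,::-1];cv2.imwrite('pics/z15.png',cv2.resize(im,None,fx=3.7,fy=3.7,interpolation=cv2.INTER_CUBIC))"; python3 fit.py 15 pot,622,170 ni,423,201 copperS,450,34 cu,450,34
```

```text
17.1 [ 458.70058858 -154.58012841   48.19120726] [ 0.4127365  -0.91981081 -1.68361287] 54.02920174923791
top pot (np.float32(60.0), 623.0, 171.0)
top ni (np.float32(59.494896), 423.0, 201.0)
top copperS (np.float32(46.73164), 450.0, 30.0)
top cu (np.float32(60.0), 450.0, 34.0)
scene pot (np.float32(52.84316), 618.0, 166.0)
scene ni (np.float32(43.058537), 417.0, 195.0)
scene copperS (np.float32(49.285522), 445.0, 30.0)
scene cu (np.float32(44.638126), 434.0, 18.0)
```

View pics/z15.png

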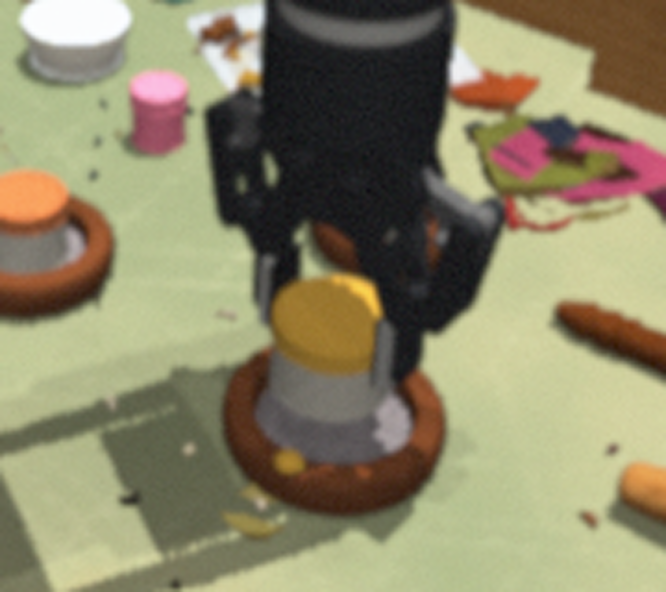

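View pics/top15.png

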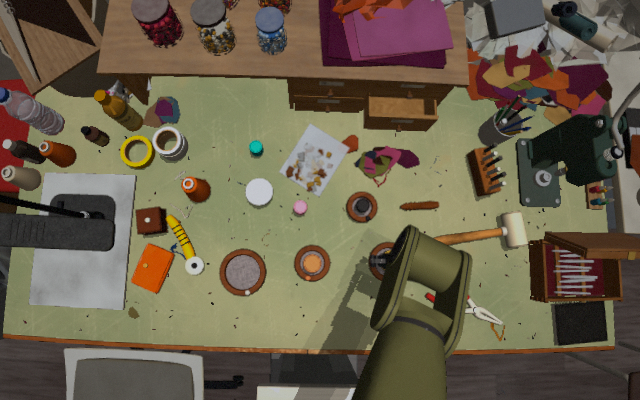

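>>> carry_out(rows=[[0, 0, 0, -0.4, 0, 0, 0], [0, 0, 0, -0.65, 0, 0, 0], [0, 0, 0, -0.8, 0, 0, 0], [0, 0, 0, -0.88, 0, 0, 0], [0, 0, 0, -0.88, 0, 0, 0], [0, 0, 0, -0.88, 0, 0, 0]])

```text
time_s: 17.6
ee_pos: [457.5, -155.0, 25.1]
tool_rot: [[0.0, -1.0, -0.0], [-0.0, -0.0, 1.0], [-1.0, -0.0, -0.0]]
ft_force: [-0.2, -0.7, -1.6]
opening: 53.5
```

```bash
python3 look.py 16;  python3 -c "
from h import *
im=pickle.load(open('scene16.pkl','rb'))['img'][190:350,270:450,::-1];cv2.imwrite('pics/z16.png',cv2.resize(im,None,fx=3.7,fy=3.7,interpolation=cv2.INTER_CUBIC))"
```

```text
17.7 [ 457.57857613 -155.07940506   25.25099722] [-0.61645325  0.66465482 -1.16911446] 53.882388377188036
```

View pics/z16.png

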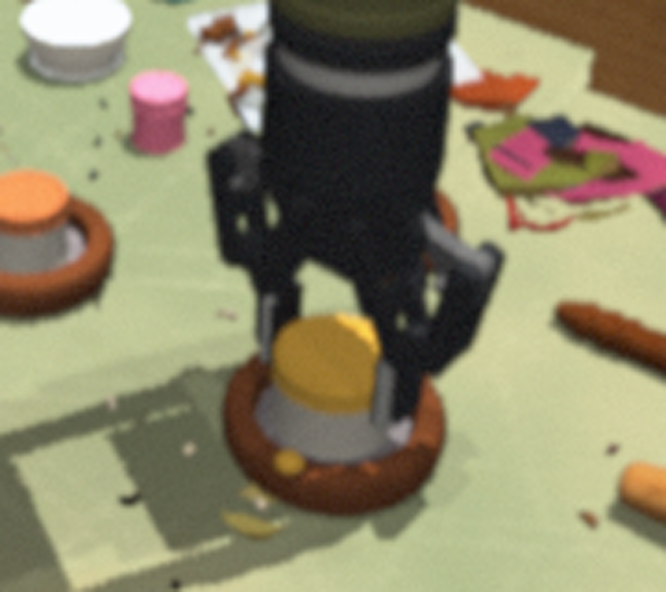

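>>> carry_out(rows=[[0, 0, 0, -0.06, 0, 0, 0], [0, 0, 0, -0.06, 0, 0, 0], [60, 0, 0, -0.03, 0, 0, 0], [68, 0, 0, 0, 0, 0, 0], [68, 0, 0, 0, 0, 0, 0], [68, 0, 0, 0.1, 0, 0, 0], [68, 0, 0, 0.7, 0, 0, 0], [68, 0, 0, 1.7, 0, 0, 0], [68, 0, 0, 3.1, 0, 0, 0], [68, 0, 0, 4.4, 0, 0, 0], [68, 0, 0, 4.8, 0, 0, 0], [68, 0, 0, 4.8, 0, 0, 0]])

```text
time_s: 18.7
ee_pos: [459.8, -156.0, 149.3]
tool_rot: [[0.007, -1.0, -0.0], [-0.003, -0.0, 1.0], [-1.0, -0.007, -0.003]]
ft_force: [-0.4, 0.1, 0.4]
opening: 68.0
```

```bash
python3 look.py 17;  python3 -c "
from h import *
im=pickle.load(open('scene17.pkl','rb'))['img'][190:350,270:450,::-1];cv2.imwrite('pics/z17.png',cv2.resize(im,None,fx=3.7,fy=3.7,interpolation=cv2.INTER_CUBIC))"
```

```text
18.8 [ 457.08301489 -154.79353348  144.50101407] [ 0.39131222  0.39138375 -0.47041807] 68.02679695158648
```

View pics/z17.png

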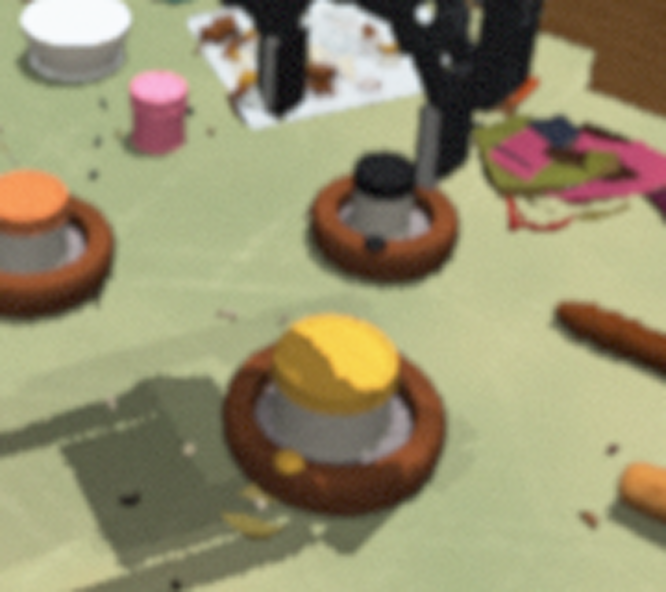

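>>> carry_out(rows=[[85, 0.4, 0.9, 0, 0, 0, 0], [85, 1.0, 2.2, 0, 0, 0, 0], [85, 1.7, 3.6, 0, 0, 0, 0], [85, 2.4, 5.0, 0, 0, 0, 0], [85, 3.1, 6.4, 0, 0, 0, 0], [85, 3.8, 7.8, 0, 0, 0, 0], [85, 4.5, 9.2, 0, 0, 0, 0], [85, 5.2, 10.6, 0, 0, 0, 0], [85, 5.9, 11.9, 0, 0, 0, 0], [85, 6.4, 12.7, 0, 0, 0, 0], [85, 6.6, 13.0, 0, 0, 0, 0], [85, 6.6, 13.0, 0, 0, 0, 0], [85, 6.6, 13.0, -0.5, 0, 0, 0], [85, 6.6, 13.0, -1.8, 0, 0, 0], [85, 6.6, 13.0, -3.0, 0, 0, 0], [85, 6.6, 13.0, -3.6, 0, 0, 0], [85, 6.6, 13.0, -3.6, 0, 0, 0], [85, 6.6, 13.0, -3.6, 0, 0, 0]])

```text
time_s: 20.3
ee_pos: [621.1, 168.8, 53.6]
tool_rot: [[-0.003, -1.0, 0.001], [-0.001, 0.001, 1.0], [-1.0, 0.003, -0.001]]
ft_force: [-0.2, 0.1, 0.3]
opening: 85.0
```

```bash
python3 look.py 18; python3 fit.py 18 brassS,457,-155 br,457,-155 blackS,592,-87 bk,592,-87; python3 -c "
from h import *
im=pickle.load(open('scene18.pkl','rb'))['img'][110:270,210:390,::-1];cv2.imwrite('pics/z18.png',cv2.resize(im,None,fx=3.7,fy=3.7,interpolation=cv2.INTER_CUBIC))"
```

```text
20.4 [623.59410578 169.69753136  56.92462976] [ 0.6485442   0.02040025 -0.09068805] 85.06561360715288
top brassS (np.float32(59.972878), 458.0, -155.0)
top br (np.float32(59.303753), 457.0, -155.0)
top blackS (np.float32(42.405136), 591.0, -84.0)
top bk (np.float32(60.0), 592.0, -87.0)
scene brassS (np.float32(55.296608), 453.0, -158.0)
scene br (np.float32(45.441387), 441.0, -166.0)
scene blackS (np.float32(51.856487), 582.0, -93.0)
scene bk (np.float32(39.93912), 586.0, -94.0)
```

View pics/z18.png

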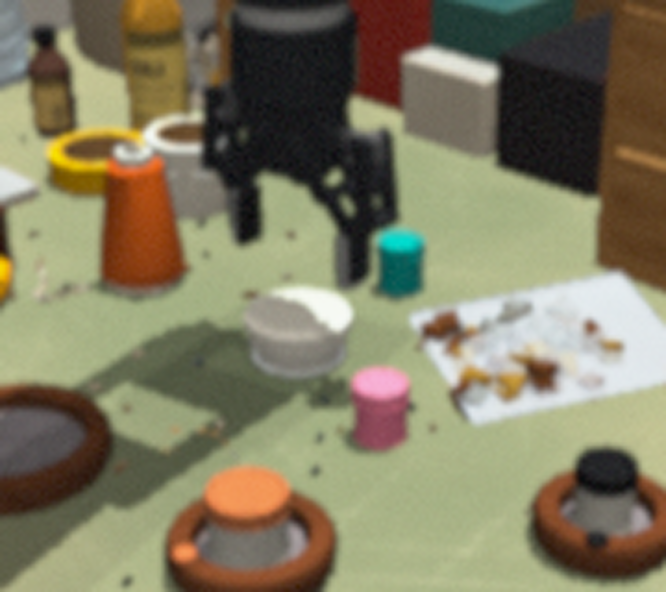

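>>> carry_out(rows=[[85, 0, 0, -0.5, 0, 0, 0], [85, 0, 0, -1.0, 0, 0, 0], [85, 0, 0, -1.3, 0, 0, 0], [85, 0, 0, -1.5, 0, 0, 0], [85, 0, 0, -1.6, 0, 0, 0], [85, 0, 0, -1.6, 0, 0, 0]])

```text
time_s: 20.9
ee_pos: [621.7, 170.0, 13.8]
tool_rot: [[-0.002, -1.0, -0.0], [-0.0, -0.0, 1.0], [-1.0, 0.002, -0.0]]
ft_force: [0.1, 0.4, 0.4]
opening: 84.9
```

```bash
python3 look.py 19; python3 -c "
from h import *
im=pickle.load(open('scene19.pkl','rb'))['img'][140:240,230:350,::-1];cv2.imwrite('pics/z19.png',cv2.resize(im,None,fx=5.8,fy=5.8,interpolation=cv2.INTER_CUBIC))"
```

```text
21.0 [622.55955556 170.16372866  15.10694346] [ 0.82644901  0.53640576 -0.19276998] 84.8920444090932
```

View pics/z19.png

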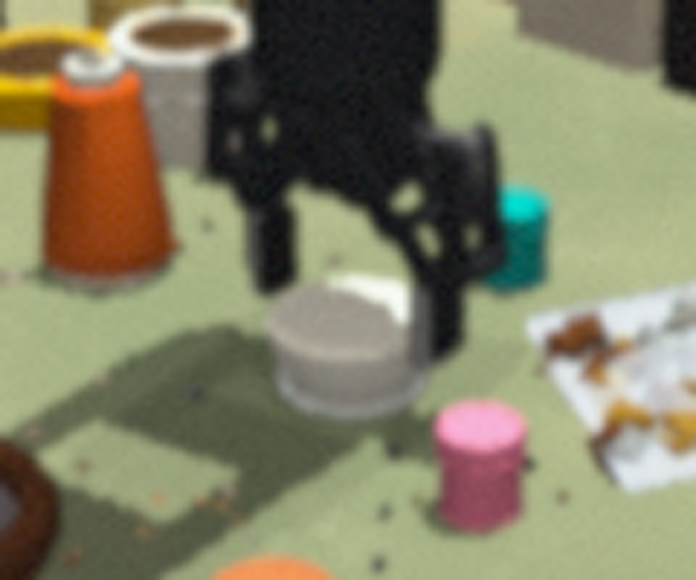

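>>> carry_out(rows=[[85, 0, 0, -0.32, 0, 0, 0], [85, 0, 0, -0.32, 0, 0, 0], [80, 0, 0, -0.32, 0, 0, 0], [75, 0, 0, -0.32, 0, 0, 0], [72, 0, 0, -0.32, 0, 0, 0], [70, 0, 0, -0.32, 0, 0, 0], [68, 0, 0, -0.32, 0, 0, 0], [66, 0, 0, -0.32, 0, 0, 0], [0, 0, 0, -0.32, 0, 0, 0], [0, 0, 0, -0.32, 0, 0, 0], [0, 0, 0, -0.32, 0, 0, 0]])

```text
time_s: 21.92
ee_pos: [622.9, 170.3, 8.4]
tool_rot: [[0.001, -1.0, -0.0], [0.0, -0.0, 1.0], [-1.0, -0.001, 0.0]]
ft_force: [-1.9, 1.1, 5.9]
opening: 65.2
```

>>> carry_out(rows=[[0, 0, 0, 0.2, 0, 0, 0], [0, 0, 0, 0.5, 0, 0, 0], [0, 0, 0, 1.0, 0, 0, 0], [0, 0, 0, 1.0, 0, 0, 0]])

```text
time_s: 22.25
ee_pos: [624.3, 170.3, 35.2]
tool_rot: [[0.005, -1.0, -0.0], [0.001, -0.0, 1.0], [-1.0, -0.005, 0.001]]
ft_force: [1.3, 0.1, -0.3]
opening: 65.2
```

```bash
python3 look.py 20; python3 -c "
from h import *
im=pickle.load(open('scene20.pkl','rb'))['img'][130:230,230:350,::-1];cv2.imwrite('pics/z20.png',cv2.resize(im,None,fx=5.8,fy=5.8,interpolation=cv2.INTER_CUBIC))"
```

```text
22.35 [623.27272504 170.17565027  33.39664574] [ 0.50198378 -0.10998421 -1.23007925] 65.55503746305996
```

View pics/z20.png

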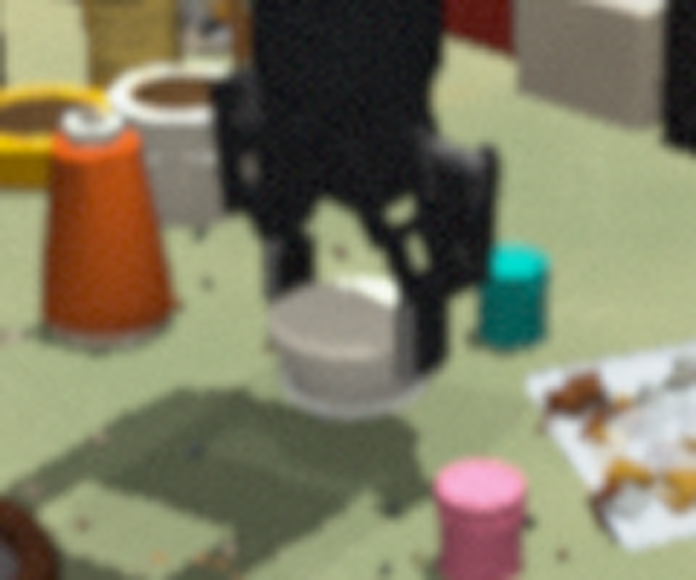

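>>> carry_out(rows=[[0, 0, 0, 0.8, 0, 0, 0], [0, -0.4, 0, 1.6, 0, 0, 0], [0, -1.2, 0.1, 1.8, 0, 0, 0], [0, -2.4, 0.3, 1.8, 0, 0, 0], [0, -3.7, 0.5, 1.8, 0, 0, 0], [0, -5.0, 0.7, 1.8, 0, 0, 0], [0, -6.3, 0.9, 1.8, 0, 0, 0], [0, -7.3, 1.1, 1.8, 0, 0, 0], [0, -7.98, 1.25, 1.8, 0, 0, 0], [0, -7.98, 1.25, 1.8, 0, 0, 0], [0, -7.98, 1.25, 1.5, 0, 0, 0], [0, -7.98, 1.25, 0.9, 0, 0, 0], [0, -7.98, 1.25, 0.4, 0, 0, 0], [0, -7.98, 1.25, 0.4, 0, 0, 0], [0, -7.98, 1.25, 0.4, 0, 0, 0]])

```text
time_s: 23.6
ee_pos: [423.1, 200.9, 41.1]
tool_rot: [[-0.002, -1.0, 0.0], [-0.001, 0.0, 1.0], [-1.0, 0.002, -0.001]]
ft_force: [-0.0, 0.3, -1.4]
opening: 65.3
```

```bash
python3 look.py 21; python3 -c "
from h import *
im=pickle.load(open('scene21.pkl','rb'))['img'][150:290,130:300,::-1];cv2.imwrite('pics/z21.png',cv2.resize(im,None,fx=4.2,fy=4.2,interpolation=cv2.INTER_CUBIC))"
```

```text
23.7 [424.00494115 201.30946889  42.54377042] [-0.34407638 -0.67628179 -1.93061033] 64.7327768084916
```

View pics/z21.png

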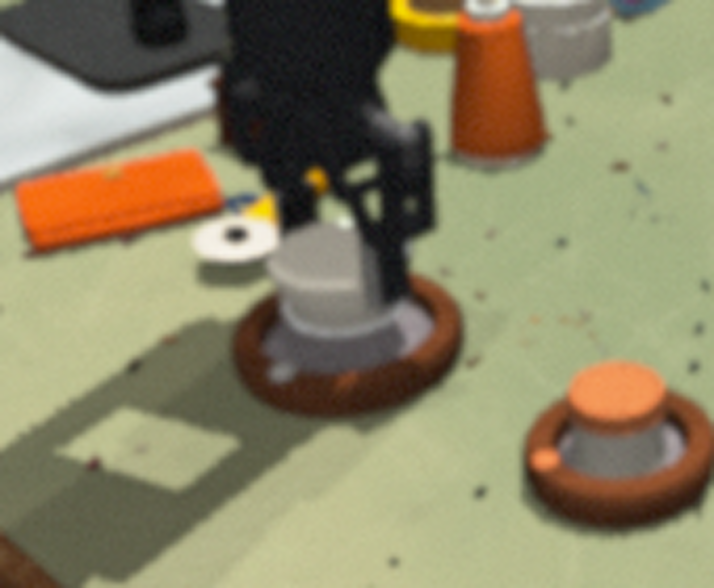

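>>> carry_out(rows=[[0, 0, 0, -0.4, 0, 0, 0], [0, 0, 0, -0.7, 0, 0, 0], [0, 0, 0, -0.88, 0, 0, 0], [0, 0, 0, -0.94, 0, 0, 0], [0, 0, 0, -0.94, 0, 0, 0], [0, 0, 0, -0.94, 0, 0, 0]])

```text
time_s: 24.2
ee_pos: [422.8, 201.3, 18.5]
tool_rot: [[-0.001, -1.0, -0.0], [-0.0, -0.0, 1.0], [-1.0, 0.001, -0.0]]
ft_force: [-1.0, -0.8, 1.3]
opening: 64.7
```

```bash
python3 look.py 22; python3 -c "
from h import *
im=pickle.load(open('scene22.pkl','rb'))['img'][150:290,130:300,::-1];cv2.imwrite('pics/z22.png',cv2.resize(im,None,fx=4.2,fy=4.2,interpolation=cv2.INTER_CUBIC))"
```

```text
24.3 [422.78435019 201.25899152  18.50496091] [-1.75227602 -1.64247062  1.5652897 ] 65.09206761409312
```

View pics/z22.png

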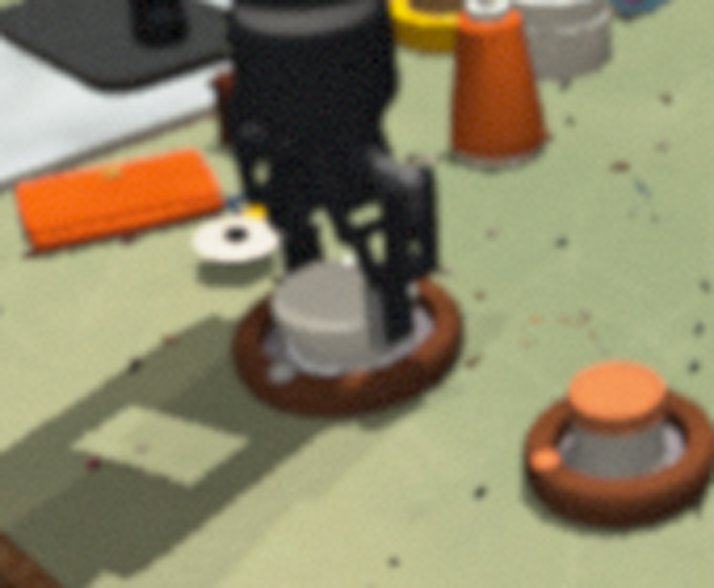

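>>> carry_out(rows=[[72, 0, 0, 0, 0, 0, 0], [80, 0, 0, 0, 0, 0, 0], [82, 0, 0, 0, 0, 0, 0], [82, 0, 0, 0.1, 0, 0, 0], [82, 0, 0, 0.5, 0, 0, 0], [82, 0, 0, 1.3, 0, 0, 0], [82, 0, 0, 2.6, 0, 0, 0], [82, 0, 0, 4.2, 0, 0, 0], [82, 0, 0, 6.0, 0, 0, 0], [82, 0, -1.5, 7.0, 0, 0, 0], [82, 0, -3.0, 7.0, 0, 0, 0], [82, 0, -4.5, 7.0, 0, 0, 0], [82, 0, -6.0, 7.0, 0, 0, 0], [82, 0, -7.5, 7.0, 0, 0, 0], [82, 0, -9.0, 7.0, 0, 0, 0], [82, 0, -10.2, 7.0, 0, 0, 0], [82, 0, -10.2, 7.0, 0, 0, 0], [82, 0, -10.2, 7.0, 0, 0, 0]])

```text
time_s: 25.8
ee_pos: [422.9, -54.9, 194.5]
tool_rot: [[0.001, -1.0, 0.003], [0.0, 0.003, 1.0], [-1.0, -0.001, 0.0]]
ft_force: [-0.2, -0.2, -0.4]
opening: 82.1
```

```bash
python3 look.py 23; python3 fit.py 23 potS,423,201 ni,423,201 blackS,592,-87 bk,592,-87 copperS,450,34
```

```text
25.9 [422.93283357 -53.27573137 194.06534348] [-0.05594207  0.23158659  0.09864684] 81.91325459191921
top potS (np.float32(60.0), 424.0, 204.0)
top ni (np.float32(59.491295), 423.0, 201.0)
top blackS (np.float32(41.83202), 591.0, -84.0)
top bk (np.float32(60.0), 592.0, -87.0)
top copperS (np.float32(45.69983), 453.0, 30.0)
scene potS (np.float32(55.83864), 420.0, 197.0)
scene ni (np.float32(36.661533), 409.0, 185.0)
scene blackS (np.float32(51.87586), 582.0, -93.0)
scene bk (np.float32(40.14611), 586.0, -93.0)
scene copperS (np.float32(47.932583), 445.0, 30.0)
```

View pics/scene23.png

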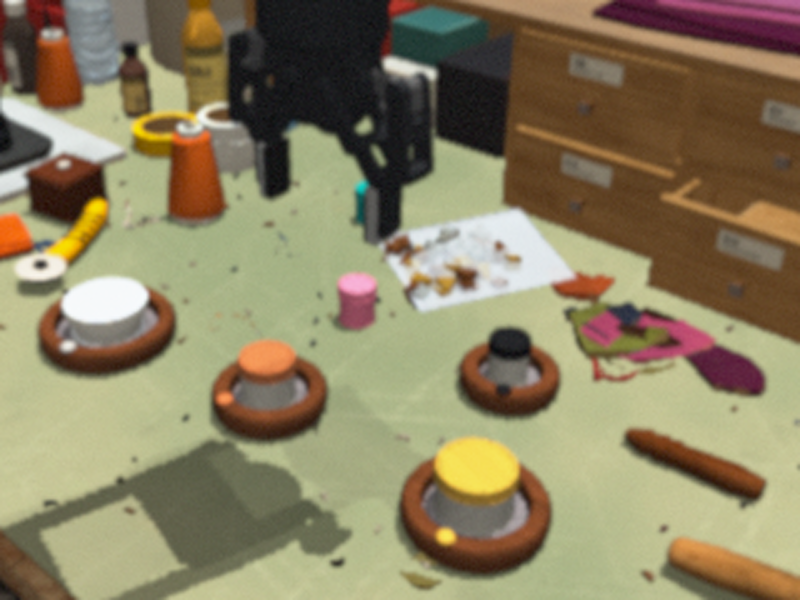

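View pics/top23.png

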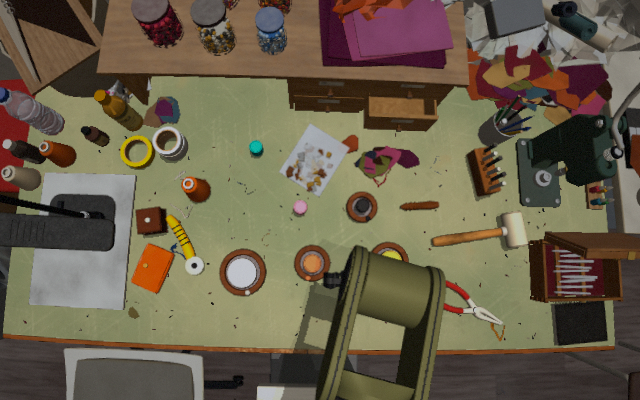

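Run:
```python
from h import *
for n,k in(('top','23'),('top','18'),('scene','23')):
    P=cloud(pickle.load(open(n+k+'.pkl','rb')));Q=P.reshape(-1,3)
    for nm,x,y,R,h in(('pot',424,203,30,41),('brass',458,-155,24,48),('copper',451,31,18,48),('black',591,-85,14,48)):
        q=Q[(np.hypot(Q[:,0]-x,Q[:,1]-y)<R)&(abs(Q[:,2]-h)<12)]
        if len(q)<15: continue
        A=np.c_[q[:,:2]-[x,y],np.ones(len(q))];s=np.linalg.lstsq(A,q[:,2],rcond=None)[0]
        print(n,k,nm,len(q),'top z',round(np.median(q[:,2]),1),'want',h,'slope',s[:2].round(3))
```

```text
top 23 pot 499 top z 40.5 want 41 slope [ 0.01  -0.003]
top 23 brass 74 top z 46.8 want 48 slope [-0.073  0.006]
top 23 copper 180 top z 47.1 want 48 slope [0.005 0.001]
top 23 black 102 top z 47.5 want 48 slope [ 0.09  -0.064]
top 18 brass 311 top z 46.6 want 48 slope [-0.003  0.008]
top 18 copper 181 top z 47.1 want 48 slope [ 0.01  -0.025]
top 18 black 102 top z 47.3 want 48 slope [ 0.076 -0.05 ]
scene 23 pot 339 top z 37.4 want 41 slope [-0.007  0.001]
scene 23 brass 463 top z 43.9 want 48 slope [ 0.002 -0.007]
scene 23 copper 170 top z 43.5 want 48 slope [0.006 0.006]
scene 23 black 96 top z 43.6 want 48 slope [ 0.034 -0.003]
```

Run:
```python
from h import *
for n,k in(('top','23'),('top','18'),('scene','23'),('scene','18')):
    P=cloud(pickle.load(open(n+k+'.pkl','rb')));Q=P.reshape(-1,3)
    c=(591,-85) if n=='top' else (584,-91)
    for R in(8,11,14):
        q=Q[(np.hypot(Q[:,0]-c[0],Q[:,1]-c[1])<R)&(Q[:,2]>35)]
        A=np.c_[q[:,:2]-c,np.ones(len(q))];s=np.linalg.lstsq(A,q[:,2],rcond=None)[0]
        print(n,k,R,len(q),np.median(q[:,2]).round(1),s.round(3),'sd',np.std(q[:,2]).round(2))
f=pickle.load(open('scene23.pkl','rb'))['img'][200:270,345:405,::-1];f=cv2.resize(f,None,fx=8,fy=8,interpolation=cv2.INTER_CUBIC);cv2.imwrite('pics/bk.png',f)
```

```text
top 23 8 34 47.3 [-3.400e-02 -1.100e-02  4.722e+01] sd 1.65
top 23 11 64 47.5 [-3.2000e-02  3.4000e-02  4.7496e+01] sd 1.74
top 23 14 102 47.5 [ 0.09  -0.064 47.029] sd 2.49
top 18 8 34 47.3 [ 0.11   0.099 47.23 ] sd 1.64
top 18 11 62 47.3 [ 3.0000e-02 -2.0000e-03  4.7328e+01] sd 1.59
top 18 14 102 47.3 [ 0.076 -0.05  46.96 ] sd 2.44
scene 23 8 47 43.1 [ 0.275  0.21  42.348] sd 2.85
scene 23 11 86 42.8 [ 0.255  0.054 42.131] sd 2.97
scene 23 14 123 43.1 [ 0.195  0.076 41.772] sd 2.9
scene 18 8 47 43.1 [ 0.211  0.143 42.43 ] sd 2.54
scene 18 11 87 42.8 [ 0.218  0.156 42.178] sd 2.87
scene 18 14 123 42.8 [ 0.179  0.13  41.802] sd 2.77
```

View pics/bk.png

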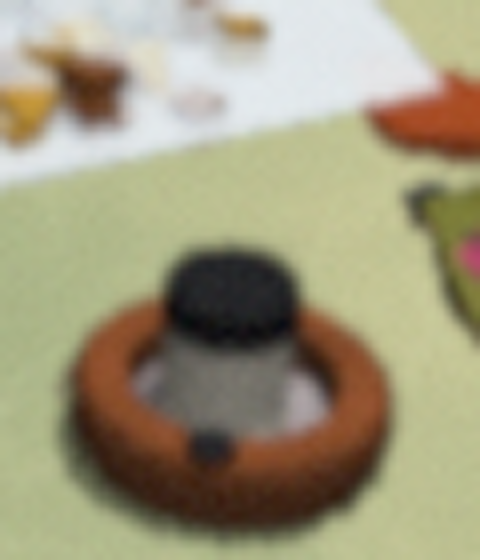

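```bash
python3 -c "
from plant import arm
print(arm.close_job())"
```

```text
the job is handed in; nothing more can be done
None
```

I took the stack apart from the top and stood each piece in its own stand, then handed the job in at about 26 s. The black, copper and brass tins and the white pot are each in the well whose sample rivet matches. I left the pink and turquoise look-alikes, the thread cone and the edge slicker alone; they look unmoved in the last pictures, though I did not measure them.

| Piece | Distance from stand centre (top camera) | Lid height, measured / expected |
|---|---|---|
| White pot | about 3 mm | 40.5 / 41 mm |
| Brass tin | about 1 mm | 46.6 / 48 mm |
| Copper tin | about 5 mm | 47.1 / 48 mm |
| Black tin | about 3 mm | 47.4 / 48 mm |

- **Seating and tilt:** The pot, brass and copper lids measure flat. The black lid is too small for a reliable tilt from depth: fits gave 0.01 to 0.15 rad in the top camera and up to about 0.35 rad in the scene camera, against a limit of 0.1 rad. It looks upright in the enlarged picture, and its lid height fits it sitting on the floor.
- **Camera disagreement:** The scene camera placed everything 5 to 9 mm off the top camera in x and y, and about 4 mm low. I trusted the top camera because the gripper landed where it predicted.
- **Contact force:** The copper tin met its well floor with about 18 N on the wrist before I let it go, far below the limits. The gripper was open and well clear of everything when I handed in.

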